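Egg cup from behind the spices

ROBOT

A 6-joint arm with a two-finger parallel gripper is mounted at the origin on a cart in front of the work surface, level with it; the furniture and walls round the work are solid. World frame = base frame: x ahead of the robot, y to its left, z up, the work surface at z = 0. Lengths are in m, angles in rad, forces in N, time in s.
With the tool pointing down it reaches from about 0.225 to 0.875 m from the base axis. Payload 3.4 kg.
Tool frame: the origin (TCP) lies at the very end of the fingers, on their centre line; the grasp point (between the pads) lies 19 mm behind it; z points along the fingers, y is the line along which they close (so a half turn about z gives the same grasp; the last joint's range is limited). The gripper opens to 85 mm and grips with 20 to 120 N. Pads are 22 mm wide; open, the fingers measure 114 mm over their backs; the gripper's body (76 mm by 85 mm) begins 54 mm behind the grasp point. The pads swing forward as they close: fully open they stand 13 mm farther back than shut.
Start: joints at [1.126, 0.276, 1.505, -0, 1.361, -0.121], TCP at [0.183, 0.545, 0.202] pointing down, gripper open.
Joint ranges: [-2.89, 2.89], [-0.75, 2.08], [0.22, 2.7], [-1.18, 4.32], [0.11, 2.71], [-2.7, 2.7]. Speed limits (rad/s): [2.57, 2.57, 3.14, 3.14, 3.14, 3.14].

INTERFACE

Orientations are given as a unit quaternion [w, x, y, z].
In Python, from rig import manip, eyes gives the robot as it stands.
- The arm moves only by the tool servo_tool, never from a script. Its argument "series" is text: rows parted by semicolons, each of 7 numbers parted by spaces: the shift along the tool's x, y, z in m, then the turn, a rotation vector about the tool's x, y, z in degrees, then the closure, from 0 (fully open) to 1 (shut). In form: dx dy dz ax ay az fingers; .... A call has 1 to 5 rows; each row is the pose to reach, as a shift and turn from the pose commanded when the call began, along the tool's axes at that moment; what a row does not reach only later rows make up. A row lasts 1/10 s, in which the tool goes at most 50 mm and 8.59 degrees, less where a joint would pass 70% of its speed; a pose out of reach is approached as far as the arm can. A call with a gripper value outside its range is refused whole. The fingers move at their own pace and stop on an object; "squeeze" is the grip in N (left out, the last holds). Time passes only in rows, so rows that repeat a pose let the fingers close. It gives the time, the measured TCP pose, the force, the opening and the grip force at its end, in the units of the state.
- manip.get_state(): the state, without advancing time (a new reading comes with each control period).
- eyes.get_image(name): name is "side" or "top" or "wrist"; returns the picture (400x640x3 uint8, red, green, blue); there is no depth.
- eyes.camera_info(name): a dict with "fx", "fy", "cx", "cy" (pixels), "eye" and "orientation" of the camera in the world. Camera axes: x right, y down, z forward; pixel columns grow to the right and rows downward; lengths in m; the calibration is good to about 2 mm. A picture is of the moment at which its call begins: read the wrist's pose just before it. camera_info takes no time and is no camera call; for the wrist camera it gives the pose at the moment of the call.
- manip.sign_off(): hands the job in; it is judged then, once.
The state is a dict: "clock": time; "qpos": joint angles; "qd": joint speeds; "effort": joint torques, N m; "position": TCP position; "ee_rot": TCP orientation; "contact_force": force on the tool from outside, world axes, zero at the start; "moment": the same for the moment, N m; "width": finger opening in m; "gripper_force": force on a finger pad.
Only numpy, scipy, OpenCV 4.12 (cv2) and the standard library are available. Lean on these libraries where they do the work, as an engineer would, in place of code of your own. Each camera call takes 0.05 s, during which the arm holds its last target. There are 200 camera calls.

TASK

The egg cup stands at the back of the wooden caddy, behind the spice jar and the salt shaker. Without disturbing the egg cup, first stand both of these on the white tray, then, while they are out of the way, set the egg cup centred on the blue coaster; finally put the spice jar and the salt shaker back in the caddy exactly where each of them stood at the start. Keep all three upright, and leave the tin, the red-lidded jar and the timer behind where they are.

Things in the scene. Friction and masses are not known exactly. Their poses are not given: they have to be found in the camera images.
- caddy: Fixed wooden caddy, one lane. Origin on the worktop, mid-width; floor 8 mm above it. +x runs into the lane to the closed back, open front at x -95 mm (no lip). 70 mm clear between 8 mm side walls, 28 mm high up to x +30 mm, 62 mm beyond; back wall 62 mm high, inner face x +105 mm. Pale 48 mm round marks on the floor at y 0, x -58 (front), -5 (middle), +48 mm (back). Heights from worktop.
- tray: Fixed small white tray, 200 mm (its x) by 140 mm (its y), rim 12 mm high and 6 mm thick, floor 6 mm thick. Origin: centre of its underside, on the worktop. The side area for the two things cleared out of the way; they must stand flat inside the rim.
- coaster: Fixed round blue ceramic coaster, 100 mm across, 5 mm thick. Origin: centre of its underside, on the worktop. Where the egg cup goes.
- spice_jar: Loose glass spice jar with a black cap and a dark label, a straight cylinder 41 mm across and 105 mm tall, about 0.11 kg. Origin: centre of its underside; z is up its axis. At the start it stands on the front or the middle mark of the caddy, the salt shaker on the other.
- salt_shaker: Loose glass salt shaker with a pale grey domed cap and white salt in it, 44 mm across at most (glass part, lowest 66 mm), cap about 34 mm across, 90 mm tall, about 0.1 kg. Origin: centre of its underside; z is up its axis. At the start on the front or the middle mark of the caddy.
- egg_cup: Loose cream stoneware egg cup, 57 mm tall: foot 44 mm across, narrow waist, bowl 49 mm across from 33 mm height to the rim, 0.07 kg. Origin: centre of its underside; z up. Starts on the caddy's back mark between the high walls: 10 mm from each side wall, 32 mm from the back wall, 7 to 9 mm from the thing on the middle mark.
- tomato_tin: Bystander: food tin with a red and white label, 57 mm across, 72 mm tall, loose, stands behind the work. Origin: centre of its underside.
- red_lid_jar: Bystander: glass jar with a red lid, 65 mm across, 90 mm tall, loose, stands behind the work. Origin: centre of its underside.
- timer: Bystander: kitchen timer, cream base and red dial, 63 mm across, 41 mm tall, loose, stands behind the work. Origin: centre of its underside.
Not all that is in view belongs to the job. What is shaped like the spice_jar but orange is not meant.

How it is judged:
On the way, in this order (a step that is already met when the one before it is completed fails the run):
1. both the spice jar and the salt shaker stand released on the tray, and the egg cup has not been disturbed (within 15 mm of where it stood) (x of spice_jar in the frame of tray between -0.08 and 0.08 m and y of spice_jar in the frame of tray between -0.05 and 0.05 m and z of spice_jar in the frame of tray between 0 and 0.02 m and linear speed of each of spice_jar, salt_shaker below 0.03 m/s and angle between each of spice_jar, salt_shaker's own z axis and vertical below 0.15 rad and contact force between each of spice_jar, salt_shaker and the fingers below 0.05 N and x of salt_shaker in the frame of tray between -0.08 and 0.08 m and y of salt_shaker in the frame of tray between -0.05 and 0.05 m and z of salt_shaker in the frame of tray between 0 and 0.02 m and distance of egg_cup from where it was at the start of the episode below 0.015 m), for 0.2 s.
2. the egg cup stands released, centred on the coaster, while the spice jar and the salt shaker are still on the tray (horizontal distance between egg_cup and coaster below 0.012 m and height (world z) of egg_cup between 0 and 0.012 m and linear speed of each of egg_cup, spice_jar, salt_shaker below 0.03 m/s and angle between each of egg_cup, spice_jar, salt_shaker's own z axis and vertical below 0.15 rad and contact force between each of egg_cup, spice_jar, salt_shaker and the fingers below 0.05 N and x of spice_jar in the frame of tray between -0.08 and 0.08 m and y of spice_jar in the frame of tray between -0.05 and 0.05 m and z of spice_jar in the frame of tray between 0 and 0.02 m and x of salt_shaker in the frame of tray between -0.08 and 0.08 m and y of salt_shaker in the frame of tray between -0.05 and 0.05 m and z of salt_shaker in the frame of tray between 0 and 0.02 m), for 0.2 s.
At the end, for the whole second after the job is handed in: The egg cup stands upright on the coaster, its axis within 12 mm of the coaster's centre; the spice jar and the salt shaker each stand upright in the caddy within 12 mm of where they stood at the start; all released and at rest (horizontal distance between egg_cup and coaster below 0.012 m and height (world z) of egg_cup between 0 and 0.012 m and linear speed of each of egg_cup, spice_jar, salt_shaker below 0.03 m/s and angle between each of egg_cup, spice_jar, salt_shaker's own z axis and vertical below 0.15 rad and contact force between each of egg_cup, spice_jar, salt_shaker and the fingers below 0.05 N and distance of each of spice_jar, salt_shaker from where it was at the start of the episode below 0.012 m); the robot touches nothing.
It fails at once if the spice jar, the salt shaker or the egg cup is tipped by more than 0.7 rad (angle between any of spice_jar, salt_shaker, egg_cup's own z axis and vertical above 0.7 rad).
It fails at once if a bystander (tin, red-lidded jar or timer) is moved by more than 20 mm (distance of any of tomato_tin, red_lid_jar, timer from where it was at the start of the episode above 0.02 m).
It also fails if it takes over 118 s, if anything falls off the work surface, if the arm or the gripper's body presses on something with over 40 N, if the wrist force passes 120 N, or if a joint passes its speed limit or range.

## Working session

There is one attempt and no reset: what is moved stays moved. The work goes in short steps, Python scripts to look and compute and a tool call to move; the robot and the scene stay as the last step left them, time stands still between calls to the robot, and variables do not carry over. Pictures are saved under pics/ and viewed, at most 14 in all, crops included, and the job is handed in when it is done.

Besides the shell and the picture viewer there is one more tool, called by a JSON object that holds its "name" and its "arguments", one argument or row to a line. servo_tool: Moves the arm, as the interface text tells. Its arguments: {"type":"object","properties":{"series":{"type":"string"},"squeeze":{"type":"number"}},"required":["series"]}

```bash
mkdir -p pics; ls
python3 - <<'E'
from rig import manip, eyes
import cv2
for n in ["side","top"]:
    im=eyes.get_image(n); cv2.imwrite(f"pics/{n}0.png",im[:,:,::-1]); print(n,eyes.camera_info(n))
s=manip.get_state(); print(s)
E
```

```text
pics
side {'fx': 382.2481579960609, 'fy': 382.2481579960609, 'cx': 319.9019489514219, 'cy': 204.0763238455551, 'eye': array([ 0.29267036, -0.75995966,  0.54631809]), 'orientation': array([-0.46146567,  0.86814498, -0.15639391,  0.09441753])}
top {'fx': 411.01586050364654, 'fy': 411.01586050364654, 'cx': 327.41813988930846, 'cy': 198.71610339242847, 'eye': array([ 0.39381727, -0.05082285,  0.99480279]), 'orientation': array([-0.06118681,  0.70703315, -0.70174728,  0.06253843])}
{'clock': 0.1, 'qpos': array([ 1.12603214e+00,  2.76540319e-01,  1.50602445e+00, -2.07192554e-05,
        1.36071680e+00, -1.20982872e-01]), 'qd': array([ 0.00071077, -0.00360028, -0.00326138,  0.00058609,  0.0011175 ,
       -0.00160849]), 'effort': array([ 2.49975223e-03, -4.17701375e+01, -2.46405208e+01, -1.13009698e-04,
        5.78083753e-03,  4.01557315e-06]), 'position': array([0.18271   , 0.54463513, 0.20121424]), 'ee_rot': array([-2.25974079e-04,  1.61182233e-01,  9.86924300e-01, -8.13723346e-04]), 'contact_force': array([-0.64985905,  0.11189736, -0.35659114]), 'moment': array([-0.0072278 , -0.00062205, -0.00390264]), 'gripper_force': 0.0, 'width': 0.0849751628556333}
```

View pics/side0.png

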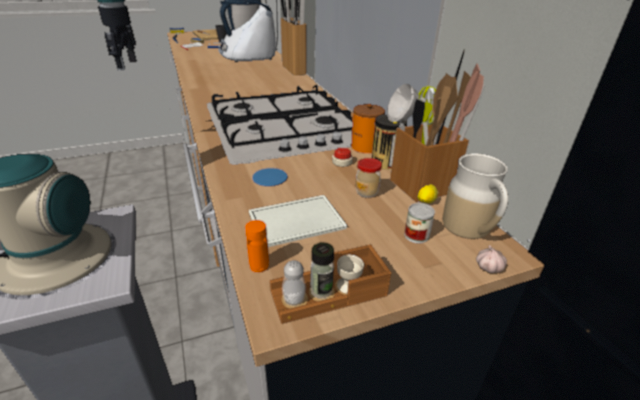

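View pics/top0.png

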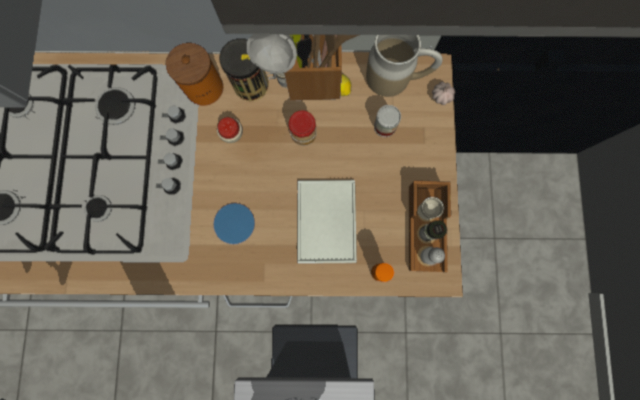

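The side view shows the caddy at (330,285), holding the salt shaker (293,283, front), the black-capped spice jar (322,270, middle) and the egg cup (349,270, back). The tray is at (297,219) and the coaster at (270,177). In the top view they are at: salt (432,256), spice (436,230), cup (431,208), tray (327,221), coaster (234,223). Could be mistaken for the spice jar: the orange cylinder at side (258,245) / top (384,272) is the decoy, and the black-lidded canister at side (385,140) is too big. I choose the one at side (322,270). Enlarged crops come next.

Run:
```python
import cv2
t=cv2.imread("pics/top0.png"); s=cv2.imread("pics/side0.png")
cv2.imwrite("pics/tc.png",cv2.resize(t[170:285,370:470],None,fx=5,fy=5,interpolation=cv2.INTER_CUBIC))
cv2.imwrite("pics/sc.png",cv2.resize(s[210:330,240:400],None,fx=5,fy=5,interpolation=cv2.INTER_CUBIC))
cv2.imwrite("pics/tt.png",cv2.resize(t[170:280,205:365],None,fx=5,fy=5,interpolation=cv2.INTER_CUBIC))
```

```text
(no output)
```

View pics/tc.png

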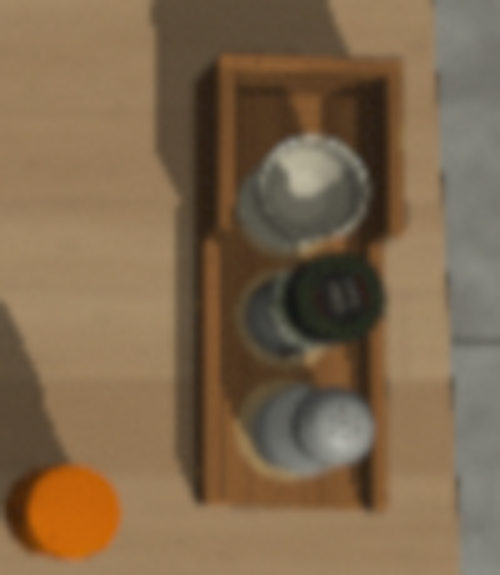

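View pics/sc.png

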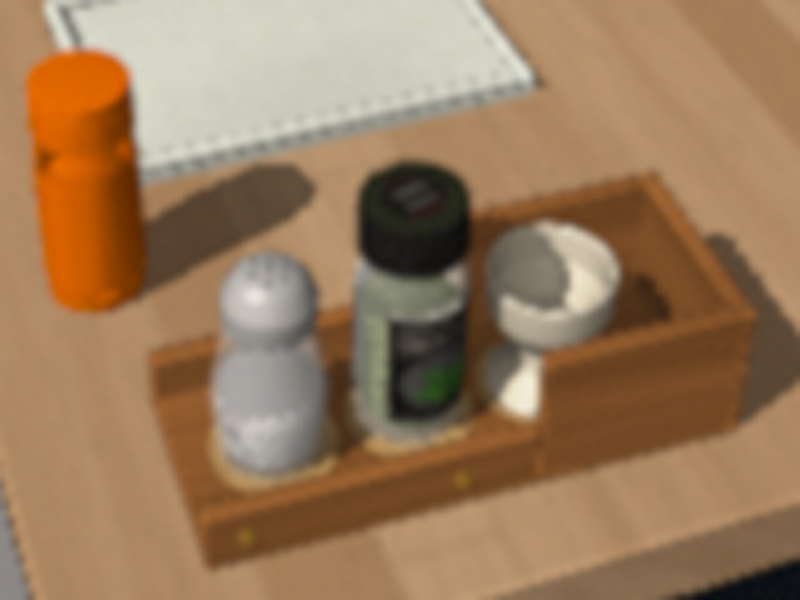

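View pics/tt.png

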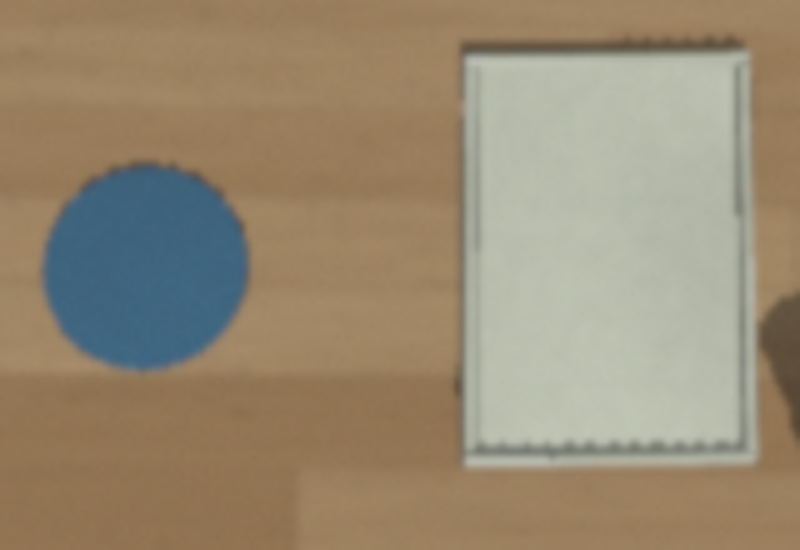

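The close crops confirm the choices: the black cap with a dark green-marked label is the spice jar, in the middle (side crop 414,200; top crop 337,297). The salt dome is in front (side 268,300; top 336,427), and the egg cup rim is behind (side 554,270; top 314,188). The orange cylinder stands outside the caddy. The coaster centre is at crop (146,268), and the tray corners run (463,50) to (757,465).

```bash
cat > h.py <<'E'
import numpy as np
from rig import manip, eyes
from scipy.spatial.transform import Rotation as R
def rot(q): return R.from_quat([q[1],q[2],q[3],q[0]])
def ray(n,u,v,ci=None):
    c=ci or eyes.camera_info(n)
    d=rot(c["orientation"]).apply([(u-c["cx"])/c["fx"],(v-c["cy"])/c["fy"],1]); return np.array(c["eye"]),d
def atz(n,u,v,z,ci=None):
    e,d=ray(n,u,v,ci); return e+d*(z-e[2])/d[2]
def tri(r1,r2):
    (a,d),(b,e)=r1,r2
    s=np.linalg.lstsq(np.c_[d,-e],b-a,rcond=None)[0]; p,q=a+s[0]*d,b+s[1]*e
    return (p+q)/2,np.linalg.norm(p-q)
def st():
    s=manip.get_state(); print("t",s["clock"],"p",s["position"].round(4),"z",rot(s["ee_rot"]).as_matrix().round(3).tolist(),"q",s["qpos"].round(2),s["width"]); return s
E
python3 - <<'E'
from h import *
T=lambda u,v:(370+(u+.5)/5-.5,170+(v+.5)/5-.5)
S=lambda u,v:(240+(u+.5)/5-.5,210+(v+.5)/5-.5)
K=lambda u,v:(205+(u+.5)/5-.5,170+(v+.5)/5-.5)
for n,a,b in [("spice cap",(337,297),(414,200)),("salt dome",(336,427),(268,300)),("egg rim",(314,188),(554,272)),("cad BL",(218,57),(653,176)),("cad BR",(402,60),(752,317)),("cad FL",(203,502),(152,356)),("cad FR",(384,508),(208,519))]:
    p,g=tri(ray("top",*T(*a)),ray("side",*S(*b))); print(n,p.round(4),round(g,4))
for n,a,z in [("BL",(218,57),.062),("BR",(402,60),.062),("FL",(203,502),.028),("FR",(384,508),.028),("spice",(337,297),.113),("egg",(314,188),.065),("salt",(336,427),.083)]: print("top",n,atz("top",*T(*a),z).round(4))
for n,a,z in [("BL",(653,176),.062),("BR",(752,317),.062),("FL",(152,356),.028),("FR",(208,519),.028),("spice",(414,200),.113),("egg",(554,272),.065),("salt",(268,300),.083)]: print("side",n,atz("side",*S(*a),z).round(4))
print("coaster",atz("top",*K(146,268),.005).round(4), atz("side",270,177,.005).round(4))
for a in [(463,50),(748,50),(463,465),(757,465)]: print("tray",atz("top",*K(*a),.012).round(4))
e=eyes.camera_info("wrist"); s=st(); print(e, "cam in tool", rot(s["ee_rot"]).inv().apply(e["eye"]-s["position"]))
E
```

```text
spice cap [ 0.4866 -0.2893  0.1101] 0.0015
salt dome [ 0.4317 -0.2934  0.0843] 0.001
egg rim [ 0.5416 -0.2934  0.0628] 0.0016
cad BL [ 0.6041 -0.2521  0.0585] 0.002
cad BR [ 0.6017 -0.337   0.0602] 0.0005
cad FL [ 0.3994 -0.2462  0.0237] 0.0017
cad FR [ 0.3972 -0.3298  0.026 ] 0.0015
top BL [ 0.6023 -0.251   0.062 ]
top BR [ 0.6015 -0.3366  0.062 ]
top FL [ 0.3986 -0.2452  0.028 ]
top FR [ 0.3965 -0.3291  0.028 ]
top spice [ 0.4855 -0.2883  0.113 ]
top egg [ 0.5405 -0.2926  0.065 ]
top salt [ 0.4313 -0.2936  0.083 ]
side BL [ 0.603  -0.2558  0.062 ]
side BR [ 0.6003 -0.3385  0.062 ]
side FL [ 0.3994 -0.2505  0.028 ]
side FR [ 0.3976 -0.3315  0.028 ]
side spice [ 0.4861 -0.2924  0.113 ]
side egg [ 0.5413 -0.2956  0.065 ]
side salt [ 0.4326 -0.2922  0.083 ]
coaster [0.5071 0.1739 0.005 ] [0.5087 0.1665 0.005 ]
tray [0.6147 0.0222 0.012 ]
tray [ 0.6158 -0.1173  0.012 ]
tray [0.4139 0.0182 0.012 ]
tray [ 0.415  -0.1207  0.012 ]
t 0.1 p [0.1827 0.5446 0.2012] z [[-0.948, 0.318, -0.001], [0.318, 0.948, -0.002], [0.0, -0.002, -1.0]] q [ 1.13  0.28  1.51 -0.    1.36 -0.12] 0.0849751628556333
{'fx': 323.33987013123885, 'fy': 323.33987013123885, 'cx': 318.1502834989293, 'cy': 204.9234086815972, 'eye': array([0.10225363, 0.57265744, 0.37335873]), 'orientation': array([0.13614782, 0.80079586, 0.57519626, 0.09663868])} cam in tool [ 0.08522281  0.00068011 -0.17213022]
```

{"name": "servo_tool", "arguments": {
  "series": "-0.03 -0.0375 0 0 0 -3.3 0; -0.06 -0.075 0 0 0 -6.7 0; -0.09 -0.1125 0 0 0 -10 0; -0.12 -0.15 0 0 0 -13.4 0; -0.15 -0.1875 0 0 0 -16.7 0",
  "squeeze": 30
}}

```text
clock: 0.6
position: [0.2655, 0.3177, 0.2017]
ee_rot: [0.0, 0.014, 1.0, -0.0]
contact_force: [0.1, -0.6, 0.0]
width: 0.0847
gripper_force: 0.0
```

{"name": "servo_tool", "arguments": {
  "series": "-0.017 -0.043 0 0 0 0 0; -0.034 -0.086 0 0 0 0 0; -0.051 -0.129 0 0 0 0 0; -0.068 -0.172 0 0 0 0 0; -0.085 -0.215 0 0 0 0 0"
}}

```text
clock: 1.1
position: [0.3435, 0.1003, 0.202]
ee_rot: [0.0, 0.016, 1.0, 0.0]
contact_force: [1.3, 0.0, 0.3]
width: 0.0854
gripper_force: 0.0
```

{"name": "servo_tool", "arguments": {
  "series": "-0.017 -0.043 0 0 0 0 0; -0.034 -0.086 0 0 0 0 0; -0.051 -0.129 0 0 0 0 0; -0.068 -0.172 0 0 0 0 0; -0.085 -0.215 0 0 0 0 0"
}}

```text
clock: 1.6
position: [0.4215, -0.1175, 0.2018]
ee_rot: [-0.0, 0.017, 1.0, 0.0]
contact_force: [2.1, 0.7, -0.2]
width: 0.0856
gripper_force: 0.0
```

{"name": "servo_tool", "arguments": {
  "series": "-0.01 -0.043 0 0 0 0 0; -0.02 -0.086 0 0 0 0 0; -0.03 -0.12 0 0 0 0 0; -0.03 -0.12 0 0 0 0 0; -0.03 -0.12 0 0 0 0 0"
}}

```text
clock: 2.1
position: [0.4471, -0.2366, 0.2012]
ee_rot: [-0.001, 0.017, 1.0, 0.001]
contact_force: [-0.5, -0.0, 0.4]
width: 0.0855
gripper_force: 0.0
```

```bash
cat >> h.py <<'E'
def go(x,y,z,yaw=88.2,s=None):
    "tool-frame shift/turn from the measured pose to a vertical tool with its y axis at yaw"
    s=s or st(); r=rot(s["ee_rot"]); a=np.radians(yaw)
    Y=np.array([np.cos(a),np.sin(a),0]); Z=np.array([0,0,-1.]); G=R.from_matrix(np.c_[np.cross(Y,Z),Y,Z])
    print("go",r.inv().apply(np.array([x,y,z])-s["position"]).round(4),"turn",(r.inv()*G).as_rotvec(degrees=True).round(2))
E
python3 - <<'E'
from h import *; import cv2
go(.4865,-.291,.2); s=st()
ci=eyes.camera_info("wrist"); cv2.imwrite("pics/w1.png",eyes.get_image("wrist")[:,:,::-1]); print(ci)
E
```

```text
t 2.1 p [ 0.4471 -0.2366  0.2012] z [[-0.999, 0.034, -0.002], [0.034, 0.999, 0.002], [0.002, 0.002, -1.0]] q [-0.62  0.17  1.65  0.    1.32 -2.16] 0.08551539384559748
go [-0.0412 -0.053   0.001 ] turn [ 0.11 -0.1  -0.14]
t 2.1 p [ 0.4471 -0.2366  0.2012] z [[-0.999, 0.034, -0.002], [0.034, 0.999, 0.002], [0.002, 0.002, -1.0]] q [-0.62  0.17  1.65  0.    1.32 -2.16] 0.08551539384559748
{'fx': 323.33987013123885, 'fy': 323.33987013123885, 'cx': 318.1502834989293, 'cy': 204.9234086815972, 'eye': array([ 0.36243044, -0.23328046,  0.37342919]), 'orientation': array([0.11908609, 0.70962143, 0.68470252, 0.11592404])}
```

View pics/w1.png

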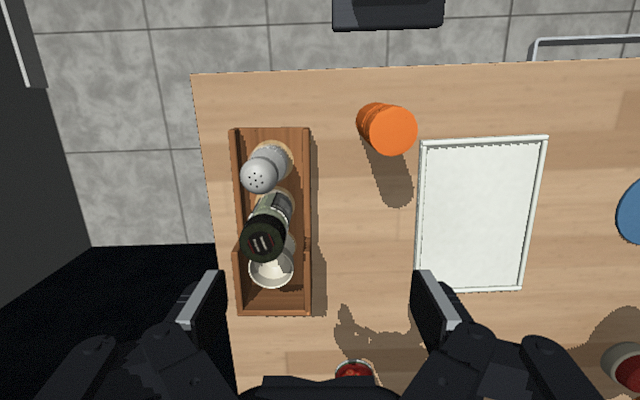

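The wrist view shows the spice cap's top face at about (263,241), the salt dome at (259,176), the cup rim at (271,268), the tray's outer corners at (419,141), (548,136), (521,291), (416,294), and the orange decoy at (388,130).

Run:
```python
from h import *
for n,u,v,z in [("spice",263,241,.113),("salt",259,176,.084),("egg",271,267,.065),("cFL",235,129,.028),("cFR",310,129,.028),("cB",311,316,.062),("cB",237,317,.062),("t",419,141,.012),("t",548,136,.012),("t",521,291,.012),("t",416,294,.012)]:
    print(n,atz("wrist",u,v,z).round(4))
T=lambda u,v:(370+(u+.5)/5-.5,170+(v+.5)/5-.5)
print(tri(ray("wrist",263,241),ray("top",*T(337,297))),tri(ray("wrist",271,267),ray("top",*T(314,188))))
```

```text
spice [ 0.4848 -0.2853  0.113 ]
salt [ 0.4327 -0.2889  0.084 ]
egg [ 0.5386 -0.2891  0.065 ]
cFL [ 0.3951 -0.3201  0.028 ]
cFR [ 0.3978 -0.2417  0.028 ]
cB [ 0.6061 -0.2487  0.062 ]
cB [ 0.6045 -0.3345  0.062 ]
t [ 0.4166 -0.122   0.012 ]
t [0.4161 0.02   0.012 ]
t [0.6158 0.0244 0.012 ]
t [ 0.6156 -0.1124  0.012 ]
(array([ 0.48525016, -0.28674904,  0.11301266]), np.float64(0.0029564710170883425)) (array([ 0.54050186, -0.29135943,  0.06271068]), np.float64(0.0036197410549901883))
```

{"name": "servo_tool", "arguments": {
  "series": "-0.02 -0.025 0 0.1 -0.1 -0.1 0; -0.0405 -0.051 0 0.1 -0.1 -0.1 0; -0.0405 -0.051 0.03 0.1 -0.1 -0.1 0; -0.0405 -0.051 0.06 0.1 -0.1 -0.1 0; -0.0405 -0.051 0.07 0.1 -0.1 -0.1 0"
}}

```text
clock: 2.65
position: [0.4844, -0.2856, 0.1292]
ee_rot: [-0.002, 0.014, 1.0, 0.001]
contact_force: [-0.3, 0.6, 0.2]
width: 0.0857
gripper_force: 0.0
```

{"name": "servo_tool", "arguments": {
  "series": "0 0 0.03 0 0 0 0; 0 0 0.06 0 0 0 0; 0 0 0.076 0 0 0 0; 0 0 0.076 0 0 0 0; 0 0 0.076 0 0 0 0"
}}

```text
clock: 3.15
position: [0.4871, -0.2885, 0.057]
ee_rot: [0.001, 0.015, 1.0, -0.001]
contact_force: [0.1, 0.1, -0.1]
width: 0.0853
gripper_force: 0.0
```

Run:
```python
from h import *; import cv2
go(.486,-.289,.055)
cv2.imwrite("pics/s1.png",cv2.resize(eyes.get_image("side")[190:330,220:420,::-1],None,fx=4,fy=4,interpolation=cv2.INTER_CUBIC))
```

```text
t 3.15 p [ 0.4871 -0.2885  0.057 ] z [[-1.0, 0.03, 0.003], [0.03, 1.0, -0.002], [-0.003, -0.002, -1.0]] q [-0.66  0.38  1.74 -0.    1.02 -2.2 ] 0.08529397241855224
go [ 0.0011 -0.0005  0.002 ] turn [-0.13  0.16  0.1 ]
```

View pics/s1.png

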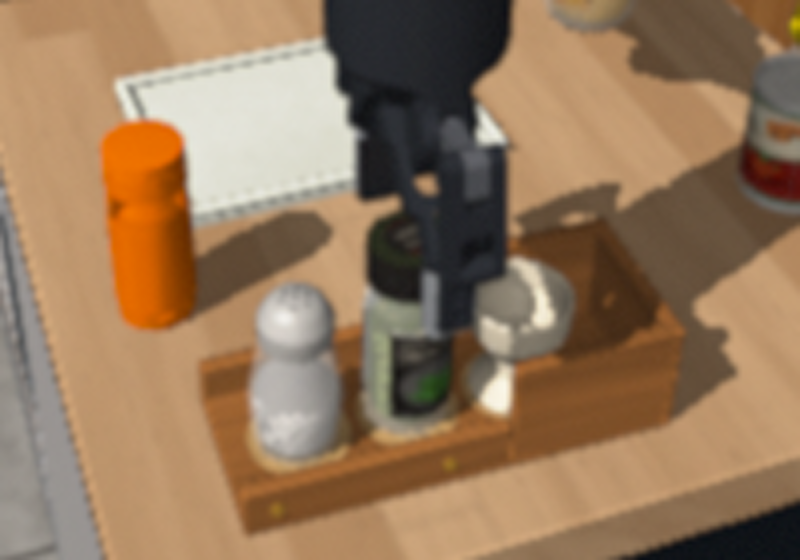

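The side crop shows the jar at (410,330) between the open fingers (near finger at 465,250), and the salt shaker and cup are untouched. Closing now.

{"name": "servo_tool", "arguments": {
  "series": "0 0 0.002 0 0 0 0.3; 0 0 0.002 0 0 0 0.45; 0 0 0.002 0 0 0 0.6; 0 0 0.002 0 0 0 0.8; 0 0 0.002 0 0 0 0.8",
  "squeeze": 35
}}

```text
clock: 3.7
position: [0.487, -0.2891, 0.0548]
ee_rot: [0.001, 0.015, 1.0, -0.001]
contact_force: [-0.8, 1.1, 4.7]
width: 0.0392
gripper_force: 35.5
```

{"name": "servo_tool", "arguments": {
  "series": "0 0 0 0 0 0 0.8; 0 0 0 0 0 0 0.8; 0 0 0 0 0 0 0.8; 0 0 0 0 0 0 0.8; 0 0 0 0 0 0 0.8"
}}

```text
clock: 4.2
position: [0.487, -0.2891, 0.0547]
ee_rot: [0.001, 0.015, 1.0, -0.001]
contact_force: [-1.0, 1.5, 5.1]
width: 0.0395
gripper_force: 35.6
```

{"name": "servo_tool", "arguments": {
  "series": "0 0 -0.02 0 0 0 0.8; 0 0 -0.045 0 0 0 0.8; 0 0 -0.075 0 0 0 0.8; 0 0 -0.1 0 0 0 0.8; 0 0 -0.1 0 0 0 0.8"
}}

```text
clock: 4.7
position: [0.4884, -0.2904, 0.1572]
ee_rot: [0.004, 0.015, 1.0, -0.003]
contact_force: [0.2, 0.4, -0.7]
width: 0.0398
gripper_force: 35.5
```

{"name": "servo_tool", "arguments": {
  "series": "0 0.025 0 0 0 0 0.8; -0.01 0.06 0 0 0 0 0.8; -0.025 0.095 0 0 0 0 0.8; -0.04 0.13 0 0 0 0 0.8; -0.05 0.165 0 0 0 0 0.8"
}}

```text
clock: 5.2
position: [0.5414, -0.1238, 0.152]
ee_rot: [-0.0, 0.015, 1.0, -0.0]
contact_force: [0.6, -0.1, -0.9]
width: 0.0397
gripper_force: 35.6
```

{"name": "servo_tool", "arguments": {
  "series": "-0.01 0.03 0 0 0 0 0.8; -0.016 0.06 0 0 0 0 0.8; -0.016 0.076 0 0 0 0 0.8; -0.016 0.076 0.02 0 0 0 0.8; -0.016 0.076 0.04 0 0 0 0.8"
}}

```text
clock: 5.7
position: [0.5594, -0.0497, 0.1127]
ee_rot: [0.001, 0.015, 1.0, -0.001]
contact_force: [1.3, 0.6, -1.0]
width: 0.0397
gripper_force: 35.7
```

Run:
```python
from h import *; import cv2
go(.560,-.05,.0535)
a=eyes.get_image("side")[100:320,200:440,::-1]
b=eyes.get_image("wrist")[:,:,::-1]
cv2.imwrite("pics/s2.png",np.hstack([cv2.resize(a,(400,367)),cv2.resize(b,(400,250))[:,:] if 0 else cv2.copyMakeBorder(cv2.resize(b,(400,250)),0,117,0,0,0)]))
```

```text
t 5.7 p [ 0.5594 -0.0497  0.1127] z [[-1.0, 0.029, 0.001], [0.029, 1.0, -0.002], [-0.002, -0.002, -1.0]] q [-0.21  0.32  1.68 -0.    1.15 -1.75] 0.03967729191575982
go [-0.0005 -0.0001  0.0592] turn [-0.14  0.09  0.13]
```

View pics/s2.png

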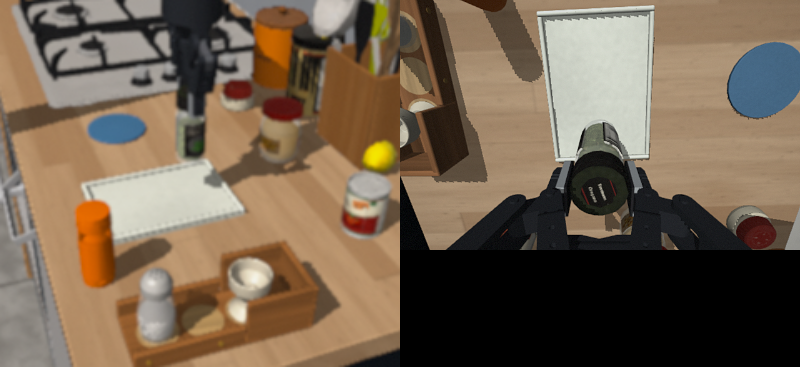

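The picture shows the jar held upright over the tray's far half, with the salt shaker and the egg cup undisturbed in the caddy. Lowering and releasing.

{"name": "servo_tool", "arguments": {
  "series": "0 0 0.02 0 0 0 0.8; 0 0 0.04 0 0 0 0.8; 0 0 0.052 0 0 0 0.8; 0 0 0.057 0 0 0 0.8; 0 0 0.0595 0 0 0 0.8"
}}

```text
clock: 6.3
position: [0.56, -0.0504, 0.0541]
ee_rot: [0.001, 0.015, 1.0, -0.001]
contact_force: [1.3, 1.0, -0.4]
width: 0.0398
gripper_force: 35.6
```

{"name": "servo_tool", "arguments": {
  "series": "0 0 0 0 0 0 0.8; 0 0 0 0 0 0 0.8; 0 0 0 0 0 0 0.45; 0 0 0 0 0 0 0.35; 0 0 0 0 0 0 0.2"
}}

```text
clock: 6.8
position: [0.5603, -0.0501, 0.0547]
ee_rot: [0.001, 0.015, 1.0, -0.001]
contact_force: [0.7, 0.1, 0.7]
width: 0.0678
gripper_force: 0.0
```

{"name": "servo_tool", "arguments": {
  "series": "0 0 0 0 0 0 0; 0 0 0 0 0 0 0; 0 0 -0.03 0 0 0 0; 0 0 -0.07 0 0 0 0; 0 0 -0.11 0 0 0 0"
}}

```text
clock: 7.3
position: [0.5592, -0.0497, 0.1649]
ee_rot: [0.0, 0.015, 1.0, -0.001]
contact_force: [0.9, -0.1, 0.1]
width: 0.085
gripper_force: 0.0
```

Run:
```python
from h import *; import cv2
go(.432,-.290,.16)
```

```text
t 7.3 p [ 0.5592 -0.0497  0.1649] z [[-1.0, 0.031, 0.0], [0.031, 1.0, -0.001], [-0.0, -0.001, -1.0]] q [-0.21  0.28  1.6  -0.    1.27 -1.75] 0.08499040770024044
go [ 0.1197 -0.244   0.0052] turn [-0.08  0.01  0.05]
```

{"name": "servo_tool", "arguments": {
  "series": "0.02 -0.045 0 0 0 0 0; 0.04 -0.085 0 0 0 0 0; 0.06 -0.125 0 0 0 0 0; 0.08 -0.165 0 0 0 0 0; 0.1 -0.205 0 0 0 0 0"
}}

```text
clock: 7.8
position: [0.4525, -0.253, 0.1645]
ee_rot: [0.001, 0.015, 1.0, -0.001]
contact_force: [0.9, 0.3, 0.6]
width: 0.0857
gripper_force: 0.0
```

{"name": "servo_tool", "arguments": {
  "series": "0.02 -0.039 0 0 0 0 0; 0.02 -0.039 0 0 0 0 0; 0.02 -0.039 0.02 0 0 0 0; 0.02 -0.039 0.04 0 0 0 0; 0.02 -0.039 0.06 0 0 0 0"
}}

```text
clock: 8.3
position: [0.4327, -0.2898, 0.1039]
ee_rot: [0.001, 0.015, 1.0, -0.001]
contact_force: [-0.3, 0.3, 0.2]
width: 0.0855
gripper_force: 0.0
```

Run:
```python
from h import *; import cv2
go(.432,-.290,.036); ci=eyes.camera_info("wrist")
a=eyes.get_image("side")[100:320,200:440,::-1]
b=eyes.get_image("wrist")[:,:,::-1]
cv2.imwrite("pics/s3.png",np.hstack([cv2.resize(a,(400,367)),cv2.copyMakeBorder(cv2.resize(b,(400,250)),0,117,0,0,0)]))
```

```text
t 8.3 p [ 0.4327 -0.2898  0.1039] z [[-1.0, 0.031, 0.002], [0.031, 1.0, -0.002], [-0.002, -0.002, -1.0]] q [-0.72  0.27  1.78  0.    1.09 -2.26] 0.08547836916711046
go [ 0.0009 -0.0001  0.0679] turn [-0.09  0.14  0.03]
```

View pics/s3.png

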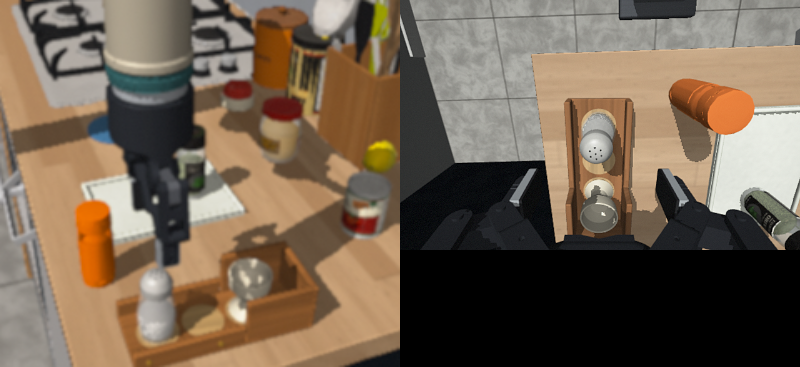

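The spice jar stands upright on the tray at (190,160). The gripper is above the salt shaker (155,300), which is centred between the fingers in the wrist view. Descending and gripping.

{"name": "servo_tool", "arguments": {
  "series": "0.001 0 0.02 0 0 0 0; 0.001 0 0.045 0 0 0 0; 0.001 0 0.068 0 0 0 0; 0.001 0 0.068 0 0 0 0; 0.001 0 0.068 0 0 0 0"
}}

```text
clock: 8.9
position: [0.4322, -0.2903, 0.0372]
ee_rot: [0.001, 0.015, 1.0, -0.001]
contact_force: [0.7, -0.2, 1.0]
width: 0.0856
gripper_force: 0.0
```

{"name": "servo_tool", "arguments": {
  "series": "0 0 0 0 0 0 0.3; 0 0 0 0 0 0 0.42; 0 0 0 0 0 0 0.55; 0 0 0 0 0 0 0.8; 0 0 0 0 0 0 0.8"
}}

```text
clock: 9.4
position: [0.4321, -0.2906, 0.0374]
ee_rot: [0.002, 0.015, 1.0, -0.001]
contact_force: [0.2, 0.6, 5.7]
width: 0.0321
gripper_force: 34.2
```

{"name": "servo_tool", "arguments": {
  "series": "0 0 0 0 0 0 0.8; 0 0 0 0 0 0 0.8; 0 0 0 0 0 0 0.8; 0 0 0 0 0 0 0.8"
}}

```text
clock: 9.8
position: [0.4322, -0.2906, 0.0374]
ee_rot: [0.002, 0.015, 1.0, -0.001]
contact_force: [-0.5, 0.9, 5.5]
width: 0.0323
gripper_force: 34.2
```

Width is 32 mm, so the pads are at the neck rather than the body. I'll lift a little and look.

{"name": "servo_tool", "arguments": {
  "series": "0 0 -0.003 0 0 0 0.8; 0 0 -0.008 0 0 0 0.8; 0 0 -0.014 0 0 0 0.8; 0 0 -0.02 0 0 0 0.8; 0 0 -0.02 0 0 0 0.8"
}}

```text
clock: 10.3
position: [0.4322, -0.2908, 0.0574]
ee_rot: [0.002, 0.015, 1.0, -0.002]
contact_force: [0.9, -0.5, -1.6]
width: 0.0323
gripper_force: 34.2
```

Run:
```python
from h import *; import cv2
st()
cv2.imwrite("pics/s4.png",cv2.resize(eyes.get_image("side")[200:330,240:390,::-1],None,fx=4,fy=4,interpolation=cv2.INTER_CUBIC))
```

```text
t 10.3 p [ 0.4322 -0.2908  0.0574] z [[-1.0, 0.031, 0.003], [0.031, 1.0, -0.003], [-0.003, -0.003, -1.0]] q [-0.73  0.32  1.84 -0.    0.98 -2.27] 0.03233769136272995
```

View pics/s4.png

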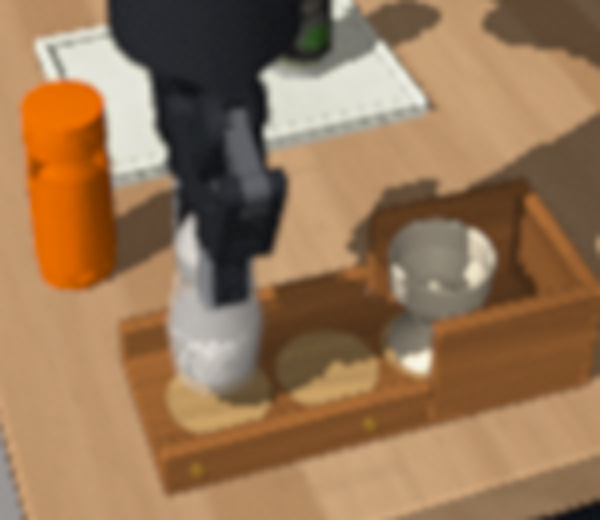

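It lifted upright and clear of its mark (215,395), and the cup is untouched. Carrying it to the tray.

{"name": "servo_tool", "arguments": {
  "series": "0 0 -0.02 0 0 0 0.8; 0 0 -0.05 0 0 0 0.8; 0 0 -0.08 0 0 0 0.8; 0 0 -0.1 0 0 0 0.8; 0 0 -0.1 0 0 0 0.8"
}}

```text
clock: 10.85
position: [0.433, -0.2915, 0.1591]
ee_rot: [0.003, 0.015, 1.0, -0.003]
contact_force: [-0.1, -0.2, -2.2]
width: 0.0321
gripper_force: 34.6
```

{"name": "servo_tool", "arguments": {
  "series": "-0.005 0.025 0 0 0 0 0.8; -0.01 0.06 0 0 0 0 0.8; -0.015 0.095 0 0 0 0 0.8; -0.02 0.13 0 0 0 0 0.8; -0.022 0.165 0 0 0 0 0.8"
}}

```text
clock: 11.35
position: [0.4577, -0.1242, 0.1544]
ee_rot: [-0.0, 0.015, 1.0, -0.0]
contact_force: [0.9, 0.1, -1.1]
width: 0.0319
gripper_force: 34.6
```

{"name": "servo_tool", "arguments": {
  "series": "-0.004 0.03 0 0 0 0 0.8; -0.008 0.06 0 0 0 0 0.8; -0.0085 0.077 0 0 0 0 0.8; -0.0085 0.077 0.02 0 0 0 0.8; -0.0085 0.077 0.05 0 0 0 0.8"
}}

```text
clock: 11.85
position: [0.4701, -0.0486, 0.1055]
ee_rot: [0.002, 0.014, 1.0, -0.001]
contact_force: [0.7, 0.0, -2.4]
width: 0.0323
gripper_force: 34.6
```

Run:
```python
from h import *
go(.47,-.05,.0355)
```

```text
t 11.85 p [ 0.4701 -0.0486  0.1055] z [[-1.0, 0.029, 0.004], [0.029, 1.0, -0.002], [-0.004, -0.002, -1.0]] q [-0.25  0.2   1.87 -0.    1.07 -1.79] 0.03232334979913869
go [ 0.0004 -0.0013  0.07  ] turn [-0.13  0.25  0.15]
```

{"name": "servo_tool", "arguments": {
  "series": "0 -0.001 0.025 0 0.2 0 0.8; 0 -0.001 0.05 0 0.2 0 0.8; 0 -0.001 0.062 0 0.2 0 0.8; 0 -0.001 0.067 0 0.2 0 0.8; 0 -0.001 0.07 0 0.2 0 0.8"
}}

```text
clock: 12.35
position: [0.4686, -0.05, 0.0355]
ee_rot: [-0.002, 0.015, 1.0, -0.0]
contact_force: [-3.9, 1.9, 16.9]
width: 0.0321
gripper_force: 37.0
```

{"name": "servo_tool", "arguments": {
  "series": "0 0 0 0 0 0 0.8; 0 0 0.0005 0 0 0 0.8; 0 0 0.0005 0 0 0 0.8"
}}

```text
clock: 12.65
position: [0.4697, -0.0504, 0.0358]
ee_rot: [-0.0, 0.015, 1.0, -0.001]
contact_force: [1.2, -0.3, -2.0]
width: 0.0318
gripper_force: 34.6
```

{"name": "servo_tool", "arguments": {
  "series": "0 0 0 0 0 0 0.55; 0 0 0 0 0 0 0.45; 0 0 0 0 0 0 0.3; 0 0 0 0 0 0 0.1; 0 0 0 0 0 0 0"
}}

```text
clock: 13.15
position: [0.4695, -0.0503, 0.0356]
ee_rot: [-0.001, 0.015, 1.0, -0.001]
contact_force: [0.0, 0.1, 0.5]
width: 0.0849
gripper_force: 0.0
```

{"name": "servo_tool", "arguments": {
  "series": "0 0 0 0 0 0 0; 0 0 -0.03 0 0 0 0; 0 0 -0.07 0 0 0 0; 0 0 -0.11 0 0 0 0; 0 0 -0.13 0 0 0 0"
}}

```text
clock: 13.65
position: [0.4714, -0.0505, 0.169]
ee_rot: [0.002, 0.015, 1.0, -0.001]
contact_force: [1.8, 0.3, 0.3]
width: 0.0854
gripper_force: 0.0
```

Run:
```python
from h import *; import cv2
go(.54,-.292,.17,-1.8)
a=eyes.get_image("side")[100:320,200:440,::-1]
b=eyes.get_image("top")[170:285,205:470,::-1]
cv2.imwrite("pics/s5.png",np.hstack([cv2.resize(a,(400,367)),cv2.copyMakeBorder(cv2.resize(b,(400,174)),0,193,0,0,0)]))
```

```text
t 13.65 p [ 0.4714 -0.0505  0.169 ] z [[-1.0, 0.031, 0.004], [0.031, 1.0, -0.003], [-0.004, -0.003, -1.0]] q [-0.25  0.14  1.77 -0.    1.23 -1.79] 0.08541666857045972
go [-7.590e-02 -2.393e-01 -1.000e-04] turn [4.000e-02 3.000e-01 9.005e+01]
```

View pics/s5.png

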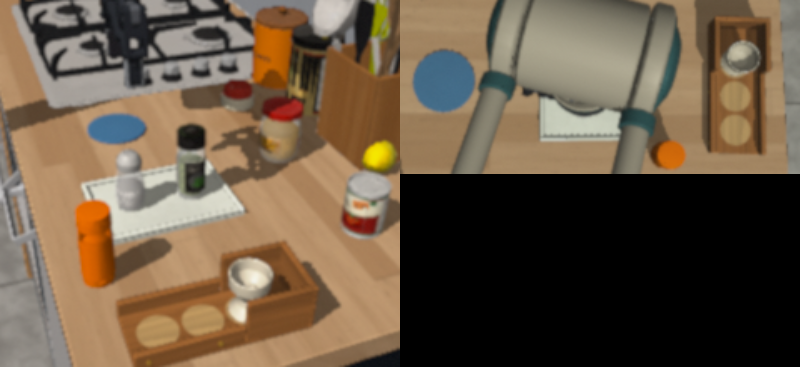

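Both stand upright on the tray: salt at (130,185), spice at (191,165). The cup is still in place at (250,285). Now rotating 90° to grip the cup along the lane.

{"name": "servo_tool", "arguments": {
  "series": "-0.01 -0.03 0 0 0 8.2 0.15; -0.02 -0.06 0 0 0 16.4 0.25; -0.03 -0.09 0 0 0 24.6 0.25; -0.04 -0.12 0 0 0 32.8 0.25; -0.05 -0.15 0 0 0 41 0.25"
}}

```text
clock: 14.25
position: [0.5144, -0.2023, 0.1639]
ee_rot: [-0.002, 0.367, 0.93, -0.001]
contact_force: [0.1, 0.6, 0.1]
width: 0.0643
gripper_force: 0.0
```

{"name": "servo_tool", "arguments": {
  "series": "0 0 0 0 0 8.2 0.25; 0 0 0 0 0 16.4 0.25; 0 0 0 0 0 24.6 0.25; 0 0 0 0 0 32.8 0.25; 0 0 0 0 0 41 0.25"
}}

```text
clock: 14.75
position: [0.5141, -0.2011, 0.1638]
ee_rot: [-0.002, 0.67, 0.743, -0.002]
contact_force: [0.1, 0.5, 0.1]
width: 0.0639
gripper_force: 0.0
```

{"name": "servo_tool", "arguments": {
  "series": "0 0 0 0 0 8 0.25; 0 0 0 0 0 8 0.25; 0 0 0 0 0 8 0.25"
}}

```text
clock: 15.05
position: [0.5144, -0.2013, 0.1645]
ee_rot: [-0.001, 0.717, 0.697, -0.002]
contact_force: [0.7, -0.4, -0.7]
width: 0.064
gripper_force: 0.0
```

Run:
```python
from h import *
go(.54,-.292,.12,-1.8)
for n in ["top","side"]:
    import cv2; cv2.imwrite(f"pics/{n}6.png",eyes.get_image(n)[:,:,::-1])
c=cv2.imread("pics/top6.png")[170:285,370:470]; d=cv2.imread("pics/side6.png")[130:310,230:400]
cv2.imwrite("pics/c6.png",np.hstack([cv2.resize(c,(400,460),interpolation=2),cv2.resize(d,(400,424),interpolation=2) if 0 else cv2.copyMakeBorder(cv2.resize(d,(400,424),interpolation=2),0,36,0,0,0)]))
```

```text
t 15.05 p [ 0.5144 -0.2013  0.1645] z [[0.028, 1.0, -0.004], [1.0, -0.028, -0.001], [-0.001, -0.004, -1.0]] q [-0.5   0.27  1.61 -0.    1.26 -0.47] 0.0639742822941165
go [-0.09    0.0282  0.0445] turn [-0.21  0.04  0.21]
```

View pics/c6.png

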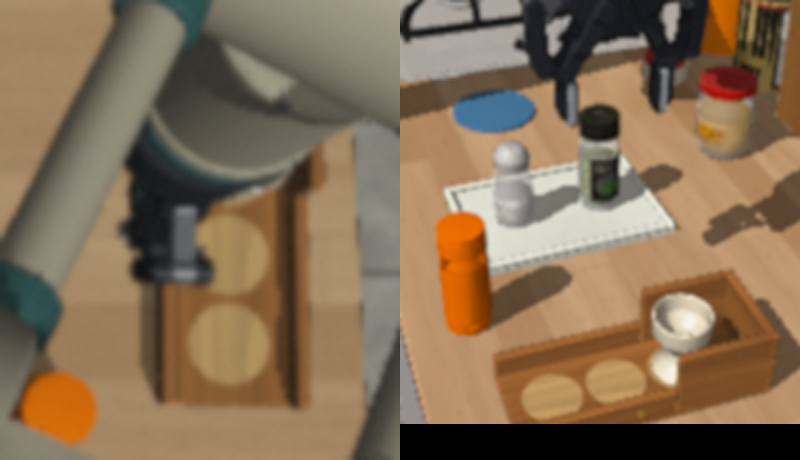

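The side crop shows salt and spice upright on the tray. The top crop shows the bare marks at 4x pixels (228,344) and (230,252). Moving above the cup.

{"name": "servo_tool", "arguments": {
  "series": "-0.03 0.01 0 0 0 0 0.25; -0.06 0.02 0 0 0 0 0.25; -0.09 0.028 0 -0.2 0 0.2 0.25; -0.09 0.028 0.02 -0.2 0 0.2 0.25; -0.09 0.028 0.045 -0.2 0 0.2 0.25"
}}

```text
clock: 15.65
position: [0.5412, -0.2943, 0.1211]
ee_rot: [0.003, 0.719, 0.695, 0.0]
contact_force: [0.0, -0.4, -1.1]
width: 0.0638
gripper_force: 0.0
```

Run:
```python
from h import *; import cv2
for u,v in [(228,344),(230,252)]: print("mark",atz("top",370+u/4,170+v/4,.008).round(4))
go(.54,-.292,.04,-1.8); print(eyes.camera_info("wrist"))
b=eyes.get_image("wrist")[:,:,::-1]; cv2.imwrite("pics/w7.png",b)
```

```text
mark [ 0.4318 -0.2902  0.008 ]
mark [ 0.4867 -0.2933  0.008 ]
t 15.65 p [ 0.5412 -0.2943  0.1211] z [[0.034, 0.999, 0.004], [0.999, -0.034, -0.004], [-0.003, 0.005, -1.0]] q [-0.61  0.39  1.55 -0.    1.2  -0.58] 0.06383625645084536
go [ 0.0025 -0.0017  0.0811] turn [ 0.26  0.2  -0.15]
{'fx': 323.33987013123885, 'fy': 323.33987013123885, 'cx': 318.1502834989293, 'cy': 204.9234086815972, 'eye': array([ 0.54327321, -0.20806424,  0.29290796]), 'orientation': array([ 1.68632805e-01,  9.85515721e-01, -1.79309807e-02, -4.68990972e-04])}
```

View pics/w7.png

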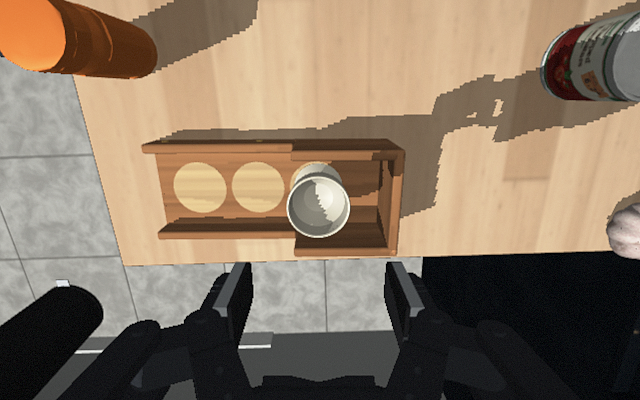

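The wrist view shows the cup rim centred at (319,207), between the fingers (235 and 400) once offset for depth. That puts the cup at about (.541,-.290), with free lane in front and behind. Descending.

{"name": "servo_tool", "arguments": {
  "series": "0.003 0 0.02 0.2 0.2 -0.1 0.25; 0.003 0 0.04 0.2 0.2 -0.1 0.25; 0.003 0 0.06 0.2 0.2 -0.1 0.25; 0.003 0 0.078 0.2 0.2 -0.1 0.25; 0.003 0 0.09 0.2 0.2 -0.1 0.25"
}}

```text
clock: 16.2
position: [0.5399, -0.2891, 0.0297]
ee_rot: [-0.002, 0.718, 0.696, -0.0]
contact_force: [-1.0, 0.6, 0.4]
width: 0.0642
gripper_force: 0.0
```

{"name": "servo_tool", "arguments": {
  "series": "0 0 0 0 0 0 0.25; 0 0 0 0 0 0 0.35; 0 0 0 0 0 0 0.42; 0 0 0 0 0 0 0.5; 0 0 0 0 0 0 0.6",
  "squeeze": 25
}}

```text
clock: 16.7
position: [0.5378, -0.29, 0.0339]
ee_rot: [-0.002, 0.718, 0.696, -0.002]
contact_force: [-9.9, 0.7, 13.6]
width: 0.0344
gripper_force: 7.7
```

{"name": "servo_tool", "arguments": {
  "series": "0 0 0 0 0 0 0.7; 0 0 0 0 0 0 0.7; 0 0 0 0 0 0 0.7"
}}

```text
clock: 17.0
position: [0.5342, -0.2897, 0.0347]
ee_rot: [-0.005, 0.718, 0.696, -0.004]
contact_force: [-16.2, 1.2, 23.8]
width: 0.0257
gripper_force: 13.8
```

Width and force are wrong for the bowl. Looking before doing anything else.

Run:
```python
from h import *; import cv2
c=cv2.resize(eyes.get_image("side")[210:320,290:410,::-1],None,fx=3.3,fy=4,interpolation=2)
d=cv2.resize(eyes.get_image("wrist")[100:400,150:490,::-1],(396,350),interpolation=2)
cv2.imwrite("pics/c8.png",np.hstack([c,cv2.copyMakeBorder(d,0,c.shape[0]-350,0,0,0)]))
```

```text
(no output)
```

View pics/c8.png

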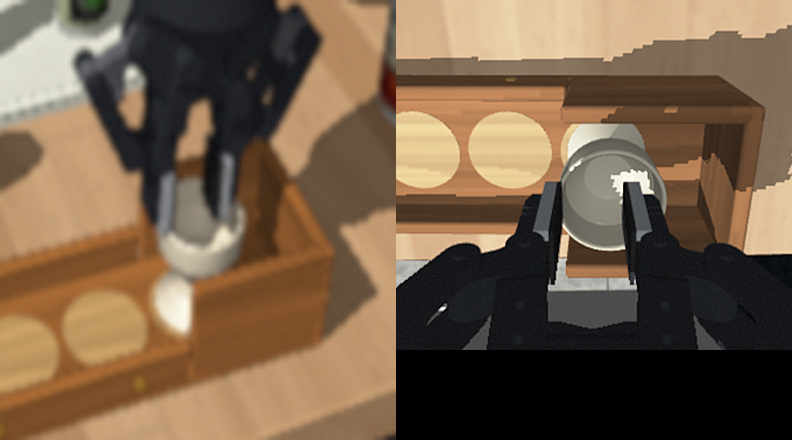

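The back finger seems to be inside the bowl while the front one pushes the bowl from outside, and the cup stands about 9 mm further back than the tool's centre line. I'll open slightly and lift clear, then look again.

{"name": "servo_tool", "arguments": {
  "series": "0 0 -0.004 0 0 0 0.62; 0 0 -0.012 0 0 0 0.6; 0 0 -0.025 0 0 0 0.58; 0 0 -0.045 0 0 0 0.58; 0 0 -0.07 0 0 0 0.58"
}}

```text
clock: 17.6
position: [0.5406, -0.2894, 0.1014]
ee_rot: [-0.002, 0.718, 0.696, 0.0]
contact_force: [0.2, -0.5, -0.5]
width: 0.036
gripper_force: 0.0
```

Run:
```python
from h import *; import cv2
st()
c=cv2.resize(eyes.get_image("side")[210:320,290:410,::-1],None,fx=3.3,fy=3.3,interpolation=2)
d=cv2.resize(eyes.get_image("wrist")[100:400,150:490,::-1],(396,350),interpolation=2)
print(eyes.camera_info("wrist")["eye"])
cv2.imwrite("pics/c9.png",np.hstack([c,cv2.copyMakeBorder(d,0,c.shape[0]-350,0,0,0)]))
```

```text
t 17.6 p [ 0.5406 -0.2894  0.1014] z [[0.032, 0.999, -0.002], [0.999, -0.032, 0.003], [0.003, -0.002, -1.0]] q [-0.61  0.4   1.57  0.    1.17 -0.57] 0.03598148921319358
[ 0.54526606 -0.20533628  0.27706255]
```

View pics/c9.png

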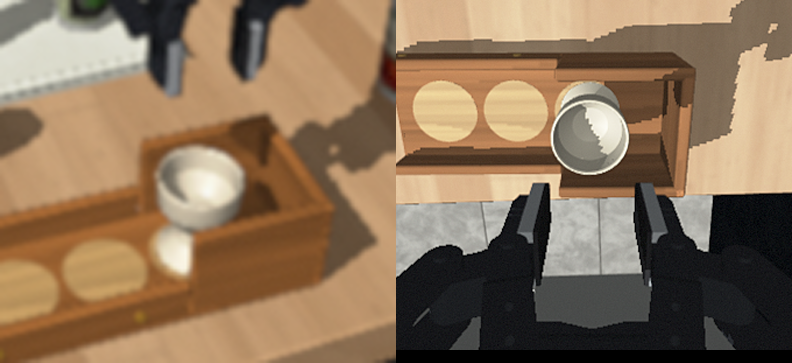

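The cup stands upright and still centred at wrist (590,135), so nothing was lost. The finger tips may sit higher than I assumed, since the salt grip also landed too high. I'll triangulate the tips from these two views: side crop (172,95), (245,78); wrist crop (541,184), (645,184).

Run:
```python
from h import *
s=st()
for a,b in [((172,95),(541,184)),((245,78),(645,184))]:
    p,g=tri(ray("side",290+a[0]/3.3,210+a[1]/3.3),ray("wrist",150+(b[0]-396)*340/396,100+b[1]*300/350)); print(p.round(4),round(g,4))
    e,d=ray("side",290+a[0]/3.3,210+a[1]/3.3); k=(-.289-11e-3-e[1])/d[1]; print((e+k*d).round(4))
# cup rim now
print(atz("wrist",150+(590-396)*340/396,100+137*300/350,.065).round(4), atz("side",290+201/3.3,210+186/3.3,.065).round(4))
```

```text
t 17.7 p [ 0.5436 -0.2914  0.1052] z [[0.032, 0.999, 0.006], [0.999, -0.032, -0.003], [-0.003, 0.006, -1.0]] q [-0.61  0.4   1.57  0.    1.17 -0.57] 0.0357356251238801
[ 0.5221 -0.2888  0.1244] 0.0041
[ 0.5189 -0.3     0.1338]
[ 0.5674 -0.2895  0.1245] 0.0005
[ 0.561  -0.3     0.1339]
[ 0.5427 -0.2892  0.065 ] [ 0.5395 -0.3017  0.065 ]
```

The tips really stand about 20 mm above the reported TCP, so the first try only caught the rim edge. I'll regrip about 13 mm lower.

{"name": "servo_tool", "arguments": {
  "series": "0 0 0 0 0 0 0.25; 0 0 0 0 0 0 0.25; 0 0 0 0 0 0 0.25; 0 0 0 0 0 0 0.25; 0 0 0 0 0 0 0.25"
}}

```text
clock: 18.2
position: [0.5403, -0.2896, 0.1001]
ee_rot: [-0.002, 0.718, 0.696, -0.0]
contact_force: [0.3, 0.5, 0.5]
width: 0.0642
gripper_force: 0.0
```

{"name": "servo_tool", "arguments": {
  "series": "0 0 0.02 0 0 0 0.25; 0 0 0.04 0 0 0 0.25; 0 0 0.06 0 0 0 0.25; 0 0 0.075 0 0 0 0.25; 0 0 0.083 0 0 0 0.25"
}}

```text
clock: 18.7
position: [0.5395, -0.289, 0.0161]
ee_rot: [-0.003, 0.718, 0.696, -0.0]
contact_force: [-0.0, -0.7, 0.1]
width: 0.0644
gripper_force: 0.0
```

{"name": "servo_tool", "arguments": {
  "series": "0 0 0 0 0 0 0.3; 0 0 0 0 0 0 0.36; 0 0 0 0 0 0 0.42"
}}

```text
clock: 19.0
position: [0.5413, -0.2901, 0.0188]
ee_rot: [-0.0, 0.718, 0.696, 0.0]
contact_force: [0.7, -0.1, 0.6]
width: 0.0492
gripper_force: 0.1
```

Width 49.2 mm is the bowl. Gripping with moderate force.

{"name": "servo_tool", "arguments": {
  "series": "0 0 0 0 0 0 0.45; 0 0 0 0 0 0 0.55; 0 0 0 0 0 0 0.55; 0 0 0 0 0 0 0.55; 0 0 0 0 0 0 0.55",
  "squeeze": 25
}}

```text
clock: 19.5
position: [0.5414, -0.2902, 0.019]
ee_rot: [0.0, 0.718, 0.696, 0.0]
contact_force: [-0.3, -0.4, 5.7]
width: 0.0466
gripper_force: 25.4
```

{"name": "servo_tool", "arguments": {
  "series": "0 0 -0.005 0 0 0 0.55; 0 0 -0.01 0 0 0 0.55; 0 0 -0.018 0 0 0 0.55; 0 0 -0.025 0 0 0 0.55; 0 0 -0.025 0 0 0 0.55"
}}

```text
clock: 20.0
position: [0.5413, -0.2902, 0.0442]
ee_rot: [-0.0, 0.718, 0.696, 0.0]
contact_force: [0.6, 0.1, 0.0]
width: 0.0466
gripper_force: 25.8
```

Run:
```python
from h import *; import cv2
go(.507,.171,.0155,-1.8)
cv2.imwrite("pics/s10.png",cv2.resize(eyes.get_image("side")[200:320,280:410,::-1],None,fx=4,fy=4,interpolation=2))
```

```text
t 20.0 p [ 0.5413 -0.2902  0.0442] z [[0.032, 0.999, 0.0], [0.999, -0.032, 0.0], [0.0, 0.0, -1.0]] q [-0.61  0.46  1.64  0.    1.04 -0.57] 0.04664431897466524
go [ 0.4598 -0.0491  0.0289] turn [ 0.02 -0.03 -0.05]
```

View pics/s10.png

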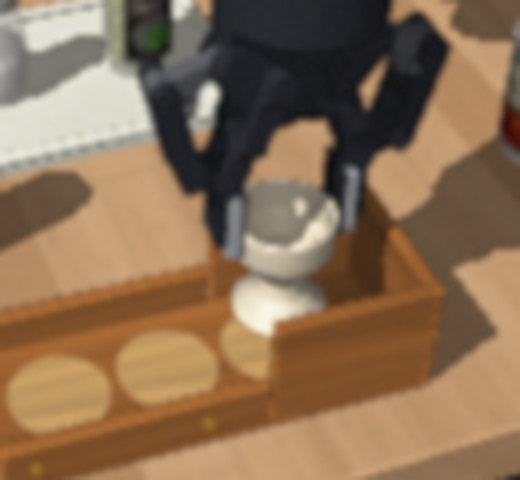

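The cup is held upright and clear of its mark. I've already used more than the allowed number of picture views, so from here I'll use numeric image checks only. Lifting, while a script locates the coaster by colour.

{"name": "servo_tool", "arguments": {
  "series": "0 0 -0.02 0 0 0 0.55; 0 0 -0.05 0 0 0 0.55; 0 0 -0.08 0 0 0 0.55; 0 0 -0.11 0 0 0 0.55; 0 0 -0.116 0 0 0 0.55"
}}

```text
clock: 20.55
position: [0.5426, -0.2911, 0.1625]
ee_rot: [0.002, 0.718, 0.696, 0.001]
contact_force: [-0.4, 0.7, -0.7]
width: 0.0465
gripper_force: 26.0
```

Run:
```python
from h import *; import cv2
for n,f in [("top","pics/top0.png"),("side","pics/side0.png")]:
    h=cv2.cvtColor(cv2.imread(f),cv2.COLOR_BGR2HSV); m=cv2.inRange(h,(98,100,60),(118,255,255))
    k,l,stt,c=cv2.connectedComponentsWithStats(m); i=1+stt[1:,4].argmax(); p=cv2.findContours((l==i).astype(np.uint8),0,1)[0][0][:,0]
    w=np.array([atz(n,u,v,.005) for u,v in p]); (x,y),r=cv2.minEnclosingCircle(w[:,:2].astype(np.float32)); print(n,stt[i],c[i],"circ",x,y,r,"mean",atz(n,*c[i],.005))
go(.507,.171,.16,-1.8)
```

```text
top [ 215  204   39   39 1190] [233.68067227 223.12184874] circ 0.5077261328697205 0.17433194816112518 0.04729415103793144 mean [0.50733    0.17420776 0.005     ]
side [253 169  34  17 434] [269.47465438 176.75345622] circ 0.5081427097320557 0.16956692934036255 0.047388315200805664 mean [0.50762841 0.16836864 0.005     ]
t 20.55 p [ 0.5426 -0.2911  0.1625] z [[0.032, 0.999, 0.004], [0.999, -0.032, -0.002], [-0.002, 0.004, -1.0]] q [-0.61  0.36  1.48  0.    1.3  -0.57] 0.04652134640875524
go [ 0.4607 -0.0505  0.0014] turn [ 0.24  0.11 -0.05]
```

{"name": "servo_tool", "arguments": {
  "series": "0.03 -0.003 0 0 0 0 0.55; 0.07 -0.007 0 0 0 0 0.55; 0.115 -0.012 0 0 0 0 0.55; 0.16 -0.017 0 0 0 0 0.55; 0.2 -0.021 0 0 0 0 0.55"
}}

```text
clock: 21.05
position: [0.5247, -0.087, 0.1578]
ee_rot: [-0.003, 0.718, 0.696, -0.0]
contact_force: [0.9, 0.1, -0.7]
width: 0.0466
gripper_force: 26.0
```

{"name": "servo_tool", "arguments": {
  "series": "0.045 -0.006 0 0 0 0 0.55; 0.09 -0.012 0 0 0 0 0.55; 0.12 -0.018 0 0 0 0 0.55; 0.15 -0.022 0 0 0 0 0.55; 0.15 -0.022 0 0 0 0 0.55"
}}

```text
clock: 21.55
position: [0.5072, 0.0647, 0.1583]
ee_rot: [-0.003, 0.717, 0.697, -0.0]
contact_force: [0.3, -0.6, -0.8]
width: 0.0465
gripper_force: 26.0
```

{"name": "servo_tool", "arguments": {
  "series": "0 0 0 0 0 0 0.55; 0 0 0 0 0 0 0.55; 0 0 0 0 0 0 0.55"
}}

```text
clock: 21.85
position: [0.5091, 0.0603, 0.1591]
ee_rot: [-0.001, 0.719, 0.695, -0.0]
contact_force: [-0.5, -0.7, -0.4]
width: 0.0466
gripper_force: 26.0
```

Run:
```python
from h import *; import cv2
go(.5075,.172,.05,-1.8)
ci=eyes.camera_info("wrist"); im=eyes.get_image("wrist")[:,:,::-1]; cv2.imwrite("pics/w11.png",im)
m=cv2.inRange(cv2.cvtColor(im,cv2.COLOR_BGR2HSV),(98,100,40),(118,255,255))
k,l,stt,c=cv2.connectedComponentsWithStats(m); i=1+stt[1:,4].argmax(); p=cv2.findContours((l==i).astype(np.uint8),0,1)[0][0][:,0]
w=np.array([atz("wrist",u,v,.005,ci) for u,v in p]); print(stt[i],c[i],cv2.minEnclosingCircle(w[:,:2].astype(np.float32)))
```

```text
t 21.85 p [0.5091 0.0603 0.1591] z [[0.034, 0.999, -0.002], [0.999, -0.034, 0.002], [0.001, -0.002, -1.0]] q [-0.02  0.21  1.7   0.    1.23  0.01] 0.04662908156546321
go [ 0.1114 -0.0051  0.1093] turn [-0.13 -0.08 -0.13]
[ 261    0  107  113 9689] [313.67003819  54.49953556] ((0.5085733532905579, 0.17673420906066895), 0.04937174543738365)
```

{"name": "servo_tool", "arguments": {
  "series": "0.03 -0.001 0 0 0 0 0.55; 0.07 -0.003 0 0 0 0 0.55; 0.1 -0.005 0 0 0 0 0.55; 0.113 -0.005 0.01 0 0 0 0.55; 0.113 -0.005 0.03 0 0 0 0.55"
}}

```text
clock: 22.4
position: [0.5093, 0.1757, 0.1303]
ee_rot: [-0.0, 0.718, 0.696, 0.002]
contact_force: [0.1, -0.8, -0.8]
width: 0.0464
gripper_force: 26.0
```

{"name": "servo_tool", "arguments": {
  "series": "0 0 0.025 0 0 0 0.55; 0 0 0.05 0 0 0 0.55; 0 0 0.075 0 0 0 0.55; 0 0 0.09 0 0 0 0.55; 0 0 0.1 0 0 0 0.55"
}}

```text
clock: 22.9
position: [0.5066, 0.1734, 0.0278]
ee_rot: [-0.002, 0.719, 0.695, -0.001]
contact_force: [-0.0, 0.5, 0.3]
width: 0.0464
gripper_force: 26.0
```

{"name": "servo_tool", "arguments": {
  "series": "0 0 0 0 0 0 0.55; 0 0 0 0 0 0 0.55; 0 0 0 0 0 0 0.55"
}}

```text
clock: 23.2
position: [0.5084, 0.1747, 0.0306]
ee_rot: [-0.001, 0.719, 0.696, 0.001]
contact_force: [-0.7, 0.4, -0.3]
width: 0.0462
gripper_force: 26.0
```

Run:
```python
from h import *
go(.508,.1735,.0165,-1.8)
```

```text
t 23.2 p [0.5084 0.1747 0.0306] z [[0.033, 0.999, 0.0], [0.999, -0.033, 0.002], [0.002, 0.0, -1.0]] q [0.2  0.37 1.83 0.   0.93 0.23] 0.04622096958692449
go [-0.0012 -0.0004  0.0141] turn [ 0.02 -0.13 -0.07]
```

{"name": "servo_tool", "arguments": {
  "series": "-0.001 0 0.005 0 0 0 0.55; -0.001 0 0.01 0 0 0 0.55; -0.001 0 0.0135 0 0 0 0.55; -0.001 0 0.0145 0 0 0 0.55; -0.001 0 0.0145 0 0 0 0.55"
}}

```text
clock: 23.7
position: [0.5074, 0.1739, 0.016]
ee_rot: [-0.001, 0.718, 0.696, 0.0]
contact_force: [-0.6, -0.5, 5.9]
width: 0.0465
gripper_force: 26.4
```

{"name": "servo_tool", "arguments": {
  "series": "0 0 0 0 0 0 0.45; 0 0 0 0 0 0 0.38; 0 0 0 0 0 0 0.3; 0 0 0 0 0 0 0.15; 0 0 0 0 0 0 0.1"
}}

```text
clock: 24.2
position: [0.5073, 0.1737, 0.015]
ee_rot: [-0.001, 0.718, 0.696, -0.0]
contact_force: [0.1, -0.1, -0.2]
width: 0.0768
gripper_force: 0.0
```

{"name": "servo_tool", "arguments": {
  "series": "0 0 0 0 0 0 0; 0 0 -0.03 0 0 0 0; 0 0 -0.07 0 0 0 0; 0 0 -0.11 0 0 0 0; 0 0 -0.145 0 0 0 0"
}}

```text
clock: 24.7
position: [0.5078, 0.1735, 0.1622]
ee_rot: [-0.001, 0.718, 0.696, 0.001]
contact_force: [-0.3, 0.4, 0.1]
width: 0.0855
gripper_force: 0.0
```

{"name": "servo_tool", "arguments": {
  "series": "0 -0.03 0 0 0 -8 0; 0 -0.05 0 0 0 -16 0; 0 -0.05 0 0 0 -24 0; 0 -0.05 0 0 0 -32 0; 0 -0.05 0 0 0 -40 0"
}}

```text
clock: 25.2
position: [0.4573, 0.1751, 0.1604]
ee_rot: [-0.001, 0.435, 0.901, 0.001]
contact_force: [0.3, -0.5, -0.0]
width: 0.0853
gripper_force: 0.0
```

Run:
```python
from h import *; import cv2
go(.47,-.0505,.165,88.2)
for n in ["top","side"]:
    im=eyes.get_image(n)[:,:,::-1]; cv2.imwrite(f"pics/{n}12.png",im)
im=cv2.imread("pics/side12.png"); h=cv2.cvtColor(im,cv2.COLOR_BGR2HSV)
# cup: unsaturated bright pixels near coaster
for n,(x0,x1,y0,y1) in {"side":(245,300,125,200),"top":(205,265,185,250)}.items():
    im=cv2.imread(f"pics/{n}12.png"); h=cv2.cvtColor(im,cv2.COLOR_BGR2HSV)[y0:y1,x0:x1]
    m=cv2.inRange(h,(0,0,90),(40,75,255)); k,l,s,c=cv2.connectedComponentsWithStats(m)
    for i in range(1,k):
        if s[i,4]>40: print(n,s[i]+[x0,y0,0,0,0],(c[i]+[x0,y0]).round(1))
```

```text
t 25.2 p [0.4573 0.1751 0.1604] z [[-0.622, 0.783, -0.001], [0.783, 0.622, 0.002], [0.002, 0.0, -1.0]] q [ 0.22  0.18  1.75  0.    1.22 -0.45] 0.0852552431237498
go [-0.1844 -0.1305 -0.0051] turn [  0.06  -0.13 -49.71]
side [245 125  16  16 183] [251.4 133.9]
side [261 125  34  14 360] [276.6 130.6]
side [ 245  137   55   44 1208] [270.3 153.9]
side [269 189  16  11 139] [276.6 194.8]
top [220 210  24  22 359] [231.8 220.6]
top [212 213  42  32  71] [227.7 234.2]
```

Run:
```python
from h import *; import cv2
im=cv2.imread("pics/top12.png"); c=im[195:250,208:262]
g=cv2.cvtColor(cv2.resize(c,None,fx=6,fy=6,interpolation=2),cv2.COLOR_BGR2GRAY)
H=cv2.HoughCircles(g,cv2.HOUGH_GRADIENT,1,20,param1=80,param2=15,minRadius=58,maxRadius=72)
for u,v,r in (H[0][:4] if H is not None else []):
    U,V=208+(u+.5)/6-.5,195+(v+.5)/6-.5; print("rim",U,V,r/6,atz("top",U,V,.062).round(4))
s=cv2.cvtColor(c,cv2.COLOR_BGR2HSV)
ch=lambda p:'B' if 98<=p[0]<=118 and p[1]>100 else ('w' if p[1]<75 and p[2]>90 else ('d' if p[2]<70 else '.'))
print("\n".join(''.join(ch(p) for p in r) for r in s[5:50]))
```

```text
......................................................
......................................................
......................................................
...............................ww.....................
..........................B.....wwww..................
.....................BBBBBBBBBBBB..ww.................
...................BBBBBBBBBBBBBBBBB.ww...............
................BBBBBBBBBBBBBBBBBBBBBBww..............
............w..BBBBBBBBBBBBBBBBBBBBBBBB.w.............
...........ww.BBBBBB..w..BBBBBBBBBBBBBBB.w............
..........ww.BBBB.wwwwwwwww..BBBBBBBBBBBBww...........
.........wwBBBB.wwwwwwwwwwww..BBBBBBBBBBBBww..........
.........w.BBBwwwwwwwwwwwwwwww.BBBBBBBBBBB.w..........
........wwBBB.wwwwwwwwwwwwwwwww.BBBBBBBBBBBww.........
.......wwBBBBwwwwwwwwwwwwwwwwwwwBBBBBBBBBBBBww........
.......w.BBBwwwwwwwwwwwwwwwwwwwwwBBBBBBBBBBB.w........
......wwBBBBwwwwwwwwwwwwwwwwwwwww.BBBBBBBBBBBw........
......wwBBB.wwwwwwwwwwwwwwwwwwwwwwwBBBBBBBBBBw........
......w.BBBwwwwwwwwwwwwwwwwwwwwwwww.BBBBBBBBBww.......
d....wwBBBBwwwwwwwwwwwwwwwwwwwwwwwwwBBBBBBBBB.w.......

[... 674 characters left out ...]
BBBBBBBB.wwwwwwww.BBBBBBBBBBB.w.........
dddd...wwBBBBBBBBBBBBBBBB....BBBBBBBBBBBBBBww.........
dddd...ww.BBBBBBBBBBBBBBBBBBBBBBBBBBBBBBBBww..........
dddd....wwBBBBBBBBBBBBBBBBBBBBBBBBBBBBBBB.ww..........
dddd.....w.BBBBBBBBBBBBBBBBBBBBBBBBBBBBB.ww...........
ddddd....ww.BBBBBBBBBBBBBBBBBBBBBBBBBBB.ww............
ddddd.....ww.BBBBBBBBBBBBBBBBBBBBBBBBB.ww.............
dddddd.....ww.BBBBBBBBBBBBBBBBBBBBBBB.ww..............
ddddddd.....www.BBBBBBBBBBBBBBBBBBB.www...............
dddddddd......www.BBBBBBBBBBBBBBB.wwww................
dddd.dddd......wwww..BBBBBBBBB.wwwww..................
dddd...ddd.......wwwwwwww..wwwwww.....................
dddd...dddd..........wwwwwwwww........................
```

Run:
```python
from h import *
print(atz("top",229.8,220.8,.062),atz("top",230.2,221,.062),atz("top",233.7,223.1,.005))
print(atz("top",370+314/5-.4,170+188/5-.4,.065))
```

```text
[0.50604844 0.17034819 0.062     ] [0.50559649 0.16941384 0.062     ] [0.50738345 0.17416354 0.005     ]
[ 0.54053515 -0.29260471  0.065     ]
```

The cup sits about 4.5 mm from the coaster centre, within tolerance. Now the salt shaker goes back first.

{"name": "servo_tool", "arguments": {
  "series": "-0.035 -0.025 0 0 0 -8.3 0; -0.07 -0.05 0 0 0 -16.6 0; -0.105 -0.075 0 0 0 -24.9 0; -0.145 -0.103 0 0 0 -33.2 0; -0.184 -0.13 0 0 0 -41.5 0",
  "squeeze": 35
}}

```text
clock: 25.8
position: [0.4684, -0.0348, 0.16]
ee_rot: [-0.001, 0.122, 0.993, 0.001]
contact_force: [1.4, 0.3, -0.5]
width: 0.0853
gripper_force: 0.0
```

{"name": "servo_tool", "arguments": {
  "series": "0 0 0 0 0 -8.2 0; 0 0 0 0 0 -8.2 0; 0 0 0 0 0 -8.2 0; 0 0 0 0 0 -8.2 0"
}}

```text
clock: 26.2
position: [0.4684, -0.0325, 0.1598]
ee_rot: [-0.001, 0.053, 0.999, 0.001]
contact_force: [-0.8, -0.3, 0.4]
width: 0.0851
gripper_force: 0.0
```

Run:
```python
from h import *; import cv2
go(.4697,-.0503,.0357)
b=eyes.get_image("wrist")[:,:,::-1]; cv2.imwrite("pics/w13.png",b)
```

```text
t 26.2 p [ 0.4684 -0.0325  0.1598] z [[-0.994, 0.106, -0.002], [0.106, 0.994, 0.002], [0.002, 0.002, -1.0]] q [-0.22  0.15  1.79  0.    1.21 -1.68] 0.0850994073174225
go [-0.0035 -0.0178  0.1241] turn [ 0.12 -0.12 -4.26]
```

{"name": "servo_tool", "arguments": {
  "series": "-0.0035 -0.0178 0 0.1 -0.1 -4.2 0; -0.0035 -0.0178 0 0.1 -0.1 -4.2 0; -0.0035 -0.0178 0.02 0.1 -0.1 -4.2 0; -0.0035 -0.0178 0.045 0.1 -0.1 -4.2 0; -0.0035 -0.0178 0.06 0.1 -0.1 -4.2 0"
}}

```text
clock: 26.75
position: [0.4691, -0.0499, 0.0985]
ee_rot: [-0.001, 0.016, 1.0, 0.001]
contact_force: [-0.5, 0.4, -0.8]
width: 0.0857
gripper_force: 0.0
```

{"name": "servo_tool", "arguments": {
  "series": "0 0 0 0 0 0 0; 0 0 0 0 0 0 0"
}}

```text
clock: 26.95
position: [0.4702, -0.0506, 0.1001]
ee_rot: [-0.0, 0.016, 1.0, 0.0]
contact_force: [0.1, 0.1, 0.6]
width: 0.0855
gripper_force: 0.0
```

Run:
```python
from h import *
go(.4697,-.0503,.0357)
```

```text
t 26.95 p [ 0.4702 -0.0506  0.1001] z [[-1.0, 0.031, -0.0], [0.031, 1.0, 0.0], [0.0, 0.0, -1.0]] q [-0.25  0.21  1.87  0.    1.06 -1.79] 0.08546944568195523
go [0.0005 0.0002 0.0644] turn [ 0.02 -0.    0.01]
```

{"name": "servo_tool", "arguments": {
  "series": "0 0 0.025 0 0 0 0; 0 0 0.05 0 0 0 0; 0 0 0.064 0 0 0 0; 0 0 0.0645 0 0 0 0; 0 0 0.0645 0 0 0 0"
}}

```text
clock: 27.45
position: [0.471, -0.0512, 0.0363]
ee_rot: [0.001, 0.015, 1.0, -0.0]
contact_force: [0.4, -0.8, 0.0]
width: 0.0854
gripper_force: 0.0
```

{"name": "servo_tool", "arguments": {
  "series": "0 0 0 0 0 0 0.3; 0 0 0 0 0 0 0.42; 0 0 0 0 0 0 0.55; 0 0 0 0 0 0 0.8; 0 0 0 0 0 0 0.8"
}}

```text
clock: 27.95
position: [0.4706, -0.0511, 0.0361]
ee_rot: [0.001, 0.016, 1.0, 0.0]
contact_force: [-1.1, 1.1, 5.7]
width: 0.0322
gripper_force: 34.1
```

{"name": "servo_tool", "arguments": {
  "series": "0 0 0 0 0 0 0.8; 0 0 0 0 0 0 0.8; 0 0 0 0 0 0 0.8"
}}

```text
clock: 28.25
position: [0.4706, -0.0511, 0.0361]
ee_rot: [0.001, 0.016, 1.0, 0.0]
contact_force: [-0.4, 1.6, 5.2]
width: 0.0323
gripper_force: 34.1
```

{"name": "servo_tool", "arguments": {
  "series": "0 0 -0.02 0 0 0 0.8; 0 0 -0.05 0 0 0 0.8; 0 0 -0.08 0 0 0 0.8; 0 0 -0.12 0 0 0 0.8; 0 0 -0.122 0 0 0 0.8"
}}

```text
clock: 28.75
position: [0.4735, -0.0522, 0.1619]
ee_rot: [0.005, 0.015, 1.0, -0.001]
contact_force: [0.7, -0.1, -1.5]
width: 0.0319
gripper_force: 34.5
```

Run:
```python
from h import *
go(.4322,-.2906,.0375)
```

```text
t 28.75 p [ 0.4735 -0.0522  0.1619] z [[-0.999, 0.031, 0.01], [0.031, 1.0, -0.003], [-0.01, -0.002, -1.0]] q [-0.26  0.15  1.78 -0.    1.2  -1.8 ] 0.031935161489715584
go [ 0.0351 -0.2392  0.1247] turn [-0.14  0.56  0.04]
```

{"name": "servo_tool", "arguments": {
  "series": "0.003 -0.025 0 0 0 0 0.8; 0.008 -0.065 0 0 0 0 0.8; 0.013 -0.105 0 0 0 0 0.8; 0.019 -0.145 0 0 0 0 0.8; 0.023 -0.18 0 0 0 0 0.8"
}}

```text
clock: 29.25
position: [0.4402, -0.2319, 0.1562]
ee_rot: [-0.001, 0.016, 1.0, 0.0]
contact_force: [0.7, 0.3, -0.8]
width: 0.0321
gripper_force: 34.6
```

{"name": "servo_tool", "arguments": {
  "series": "0.004 -0.03 0 0 0 0 0.8; 0.007 -0.05 0 0 0 0 0.8; 0.0072 -0.061 0 0 0 0 0.8; 0.0072 -0.061 0.02 0 0 0 0.8; 0.0072 -0.061 0.04 0 0 0 0.8"
}}

```text
clock: 29.75
position: [0.4325, -0.2912, 0.1166]
ee_rot: [0.0, 0.016, 1.0, 0.0]
contact_force: [0.9, -0.4, -1.9]
width: 0.0321
gripper_force: 34.6
```

{"name": "servo_tool", "arguments": {
  "series": "0 0 0 0 0 0 0.8; 0 0 0 0 0 0 0.8; 0 0 0 0 0 0 0.8"
}}

```text
clock: 30.05
position: [0.4331, -0.2913, 0.1182]
ee_rot: [0.001, 0.015, 1.0, -0.0]
contact_force: [-0.2, 0.3, -0.7]
width: 0.0319
gripper_force: 34.6
```

Run:
```python
from h import *
go(.4332,-.2906,.038)
```

```text
t 30.05 p [ 0.4331 -0.2913  0.1182] z [[-1.0, 0.03, 0.001], [0.03, 1.0, -0.001], [-0.001, -0.001, -1.0]] q [-0.73  0.26  1.75  0.    1.13 -2.27] 0.031861233889573695
go [0.0001 0.0008 0.0802] turn [-0.05  0.07  0.07]
```

{"name": "servo_tool", "arguments": {
  "series": "0 0.0008 0.025 0 0 0 0.8; 0 0.0008 0.05 0 0 0 0.8; 0 0.0008 0.07 0 0 0 0.8; 0 0.0008 0.077 0 0 0 0.8; 0 0.0008 0.0803 0 0 0 0.8"
}}

```text
clock: 30.55
position: [0.433, -0.2902, 0.038]
ee_rot: [0.0, 0.015, 1.0, 0.0]
contact_force: [-2.3, 4.3, 18.8]
width: 0.0318
gripper_force: 37.6
```

{"name": "servo_tool", "arguments": {
  "series": "0 0 0 0 0 0 0.8; 0 0 0 0 0 0 0.8; 0 0 0 0 0 0 0.8"
}}

```text
clock: 30.85
position: [0.4334, -0.2911, 0.0382]
ee_rot: [0.001, 0.015, 1.0, -0.001]
contact_force: [-0.3, -0.1, 2.3]
width: 0.0319
gripper_force: 34.9
```

{"name": "servo_tool", "arguments": {
  "series": "0 0 0 0 0 0 0.55; 0 0 0 0 0 0 0.45; 0 0 0 0 0 0 0.3; 0 0 0 0 0 0 0.1; 0 0 0 0 0 0 0"
}}

```text
clock: 31.35
position: [0.4325, -0.2904, 0.037]
ee_rot: [-0.0, 0.015, 1.0, 0.0]
contact_force: [-0.4, 0.4, -0.2]
width: 0.0848
gripper_force: 0.0
```

{"name": "servo_tool", "arguments": {
  "series": "0 0 0 0 0 0 0; 0 0 -0.03 0 0 0 0; 0 0 -0.07 0 0 0 0; 0 0 -0.11 0 0 0 0; 0 0 -0.13 0 0 0 0"
}}

```text
clock: 31.85
position: [0.4338, -0.2916, 0.1706]
ee_rot: [0.002, 0.015, 1.0, -0.002]
contact_force: [-0.3, -0.2, 0.3]
width: 0.0851
gripper_force: 0.0
```

Run:
```python
from h import *
go(.5603,-.0501,.168)
```

```text
t 31.85 p [ 0.4338 -0.2916  0.1706] z [[-1.0, 0.031, 0.004], [0.031, 1.0, -0.004], [-0.004, -0.004, -1.0]] q [-0.72  0.21  1.67  0.    1.25 -2.27] 0.08513673667049791
go [-0.119   0.2452  0.0023] turn [-0.2   0.24  0.05]
```

{"name": "servo_tool", "arguments": {
  "series": "-0.022 0.045 0 0 0 0 0; -0.044 0.09 0 0 0 0 0; -0.065 0.135 0 0 0 0 0; -0.087 0.18 0 0 0 0 0; -0.105 0.215 0 0 0 0 0"
}}

```text
clock: 32.35
position: [0.5448, -0.0761, 0.1672]
ee_rot: [0.0, 0.015, 1.0, 0.0]
contact_force: [0.4, 0.1, -0.3]
width: 0.0855
gripper_force: 0.0
```

{"name": "servo_tool", "arguments": {
  "series": "-0.014 0.03 0 0 0 0 0; -0.014 0.03 0 0 0 0 0; -0.014 0.03 0 0 0 0 0; -0.014 0.03 0 0 0 0 0"
}}

```text
clock: 32.75
position: [0.5584, -0.0499, 0.1669]
ee_rot: [-0.0, 0.016, 1.0, -0.0]
contact_force: [-0.5, -0.1, -0.2]
width: 0.0853
gripper_force: 0.0
```

Run:
```python
from h import *
go(.5602,-.0502,.0546)
```

```text
t 32.75 p [ 0.5584 -0.0499  0.1669] z [[-1.0, 0.031, -0.001], [0.031, 1.0, -0.0], [0.001, -0.001, -1.0]] q [-0.21  0.28  1.59 -0.    1.27 -1.75] 0.0853053501090827
go [-0.0019 -0.0002  0.1123] turn [-0.03 -0.04  0.01]
```

{"name": "servo_tool", "arguments": {
  "series": "-0.002 0 0.025 0 0 0 0; -0.002 0 0.055 0 0 0 0; -0.002 0 0.085 0 0 0 0; -0.002 0 0.105 0 0 0 0; -0.002 0 0.1123 0 0 0 0"
}}

```text
clock: 33.25
position: [0.5587, -0.0503, 0.0527]
ee_rot: [-0.002, 0.016, 1.0, 0.0]
contact_force: [-0.3, 0.3, 0.9]
width: 0.0851
gripper_force: 0.0
```

{"name": "servo_tool", "arguments": {
  "series": "0 0 0 0 0 0 0.2; 0 0 0 0 0 0 0.35; 0 0 0 0 0 0 0.48; 0 0 0 0 0 0 0.6; 0 0 0 0 0 0 0.8"
}}

```text
clock: 33.75
position: [0.5623, -0.0496, 0.0563]
ee_rot: [0.002, 0.015, 1.0, -0.0]
contact_force: [-0.8, 0.2, 6.6]
width: 0.0394
gripper_force: 35.8
```

{"name": "servo_tool", "arguments": {
  "series": "0 0 0 0 0 0 0.8; 0 0 0 0 0 0 0.8; 0 0 0 0 0 0 0.8; 0 0 0 0 0 0 0.8"
}}

```text
clock: 34.15
position: [0.5623, -0.0495, 0.0563]
ee_rot: [0.002, 0.015, 1.0, -0.0]
contact_force: [0.3, -0.0, 5.0]
width: 0.0394
gripper_force: 35.8
```

{"name": "servo_tool", "arguments": {
  "series": "0 0 -0.02 0 0 0 0.8; 0 0 -0.045 0 0 0 0.8; 0 0 -0.075 0 0 0 0.8; 0 0 -0.105 0 0 0 0.8; 0 0 -0.12 0 0 0 0.8"
}}

```text
clock: 34.65
position: [0.5621, -0.0493, 0.1776]
ee_rot: [0.002, 0.015, 1.0, -0.0]
contact_force: [0.3, 0.5, -0.6]
width: 0.0394
gripper_force: 35.5
```

{"name": "servo_tool", "arguments": {
  "series": "0 0 0 0 0 0 0.8; 0 0 0 0 0 0 0.8; 0 0 0 0 0 0 0.8"
}}

```text
clock: 34.95
position: [0.5598, -0.0489, 0.1732]
ee_rot: [-0.002, 0.015, 1.0, 0.0]
contact_force: [0.1, -0.2, -0.8]
width: 0.0394
gripper_force: 35.5
```

{"name": "servo_tool", "arguments": {
  "series": "0.007 -0.025 0 0 0 0 0.8; 0.018 -0.065 0 0 0 0 0.8; 0.029 -0.105 0 0 0 0 0.8; 0.04 -0.145 0 0 0 0 0.8; 0.049 -0.18 0 0 0 0 0.8"
}}

```text
clock: 35.45
position: [0.5049, -0.2289, 0.1731]
ee_rot: [-0.001, 0.015, 1.0, 0.001]
contact_force: [0.4, -0.3, -1.2]
width: 0.0395
gripper_force: 35.6
```

{"name": "servo_tool", "arguments": {
  "series": "0.008 -0.03 0 0 0 0 0.8; 0.014 -0.052 0 0 0 0 0.8; 0.0155 -0.062 0 0 0 0 0.8; 0.0155 -0.062 0.01 0 0 0 0.8; 0.0155 -0.062 0.02 0 0 0 0.8"
}}

```text
clock: 35.95
position: [0.489, -0.288, 0.1534]
ee_rot: [-0.0, 0.015, 1.0, 0.001]
contact_force: [-0.5, 0.7, -0.9]
width: 0.0397
gripper_force: 35.6
```

{"name": "servo_tool", "arguments": {
  "series": "0 0 0 0 0 0 0.8; 0 0 0 0 0 0 0.8; 0 0 0 0 0 0 0.8; 0 0 0 0 0 0 0.8"
}}

```text
clock: 36.35
position: [0.4895, -0.2888, 0.1552]
ee_rot: [0.0, 0.015, 1.0, -0.0]
contact_force: [-0.0, 0.3, -1.1]
width: 0.0398
gripper_force: 35.6
```

Run:
```python
from h import *; import cv2
go(.4885,-.289,.0567)
n="side"; im=eyes.get_image(n)[:,:,::-1]; cv2.imwrite("pics/side14.png",im)
# salt silhouette vs start: template match of the salt patch
a=cv2.imread("pics/side0.png"); t=a[258:306,280:307]; r=cv2.matchTemplate(im[245:325,265:325],t,cv2.TM_CCOEFF_NORMED); _,v,_,p=cv2.minMaxLoc(r); print("salt match",v,(p[0]+265-280,p[1]+245-258))
```

```text
t 36.35 p [ 0.4895 -0.2888  0.1552] z [[-1.0, 0.03, 0.001], [0.03, 1.0, -0.0], [-0.001, -0.0, -1.0]] q [-0.66  0.3   1.6   0.    1.25 -2.2 ] 0.03977934531601434
go [ 0.0011 -0.0002  0.0985] turn [-0.02  0.05  0.09]
salt match 0.9945908188819885 (0, 0)
```

The salt shaker matches its starting image to the pixel. Lowering the jar.

{"name": "servo_tool", "arguments": {
  "series": "0.001 0 0.02 0 0 0 0.8; 0.001 0 0.045 0 0 0 0.8; 0.001 0 0.07 0 0 0 0.8; 0.001 0 0.085 0 0 0 0.8; 0.001 0 0.092 0 0 0 0.8"
}}

```text
clock: 36.9
position: [0.4873, -0.2884, 0.0614]
ee_rot: [-0.001, 0.015, 1.0, 0.001]
contact_force: [-0.3, 0.0, -2.0]
width: 0.0393
gripper_force: 35.6
```

{"name": "servo_tool", "arguments": {
  "series": "0 0 0.002 0 0 0 0.8; 0 0 0.004 0 0 0 0.8; 0 0 0.006 0 0 0 0.8; 0 0 0.0065 0 0 0 0.8; 0 0 0.0065 0 0 0 0.8"
}}

```text
clock: 37.4
position: [0.4889, -0.2897, 0.0584]
ee_rot: [0.001, 0.015, 1.0, -0.001]
contact_force: [-1.3, 0.3, 4.8]
width: 0.0399
gripper_force: 36.4
```

{"name": "servo_tool", "arguments": {
  "series": "0 0 0 0 0 0 0.5; 0 0 0 0 0 0 0.42; 0 0 0 0 0 0 0.3; 0 0 0 0 0 0 0.1; 0 0 0 0 0 0 0"
}}

```text
clock: 37.9
position: [0.488, -0.2891, 0.0561]
ee_rot: [-0.0, 0.015, 1.0, 0.0]
contact_force: [0.3, 0.8, 0.4]
width: 0.0848
gripper_force: 0.0
```

{"name": "servo_tool", "arguments": {
  "series": "0 0 0 0 0 0 0; 0 0 -0.03 0 0 0 0; 0 0 -0.07 0 0 0 0; 0 0 -0.11 0 0 0 0; 0 0 -0.15 0 0 0 0"
}}

```text
clock: 38.4
position: [0.4878, -0.2889, 0.2076]
ee_rot: [-0.0, 0.015, 1.0, 0.0]
contact_force: [1.0, 0.4, 0.0]
width: 0.0853
gripper_force: 0.0
```

{"name": "servo_tool", "arguments": {
  "series": "0 0.04 -0.02 0 0 0 0; 0.01 0.085 -0.02 0 0 0 0; 0.02 0.13 -0.02 0 0 0 0; 0.03 0.15 -0.02 0 0 0 0; 0.03 0.15 -0.02 0 0 0 0"
}}

```text
clock: 38.9
position: [0.4611, -0.1357, 0.2265]
ee_rot: [-0.0, 0.014, 1.0, 0.0]
contact_force: [-0.1, 0.0, 0.1]
width: 0.0855
gripper_force: 0.0
```

{"name": "servo_tool", "arguments": {
  "series": "0 0 0 0 0 0 0; 0 0 0 0 0 0 0; 0 0 0 0 0 0 0; 0 0 0 0 0 0 0; 0 0 0 0 0 0 0"
}}

```text
clock: 39.4
position: [0.4628, -0.1389, 0.226]
ee_rot: [-0.0, 0.016, 1.0, 0.0]
contact_force: [0.3, 0.1, -0.9]
width: 0.0856
gripper_force: 0.0
```

Run:
```python
from h import *; import cv2
A={n:cv2.imread(f"pics/{n}0.png") for n in ["side","top"]}
B={n:eyes.get_image(n)[:,:,::-1].copy() for n in A}
def match(n,lab,x0,x1,y0,y1,m=12):
    up=lambda i:cv2.resize(i,None,fx=4,fy=4,interpolation=2)
    r=cv2.matchTemplate(up(B[n][y0-m:y1+m,x0-m:x1+m]),up(A[n][y0:y1,x0:x1]),cv2.TM_CCOEFF_NORMED); _,v,_,p=cv2.minMaxLoc(r); print(n,lab,round(v,3),"shift px",p[0]/4-m,p[1]/4-m)
match("side","spice",310,336,242,298); match("side","salt",280,307,258,306); match("top","spice",418,448,218,242); match("top","salt",418,448,244,268)
match("side","tin",405,437,200,243); match("side","redlid",354,384,158,197); match("side","timer",331,355,148,166)
h=cv2.cvtColor(B["side"],cv2.COLOR_BGR2HSV)[150:192,250:292]
print("\n".join(''.join('B' if 98<=p[0]<=118 and p[1]>100 else 'w' if p[1]<75 and p[2]>90 else '.' for p in r) for r in h))
s=st(); print(s["qd"].round(3))
```

```text
side spice 0.994 shift px 0.5 0.25
side salt 0.996 shift px 0.25 0.0
top spice 0.09 shift px -12.0 12.0
top salt 0.692 shift px -1.0 0.25
side tin 1.0 shift px 0.0 0.0
side redlid 0.797 shift px 0.5 0.0
side timer 0.821 shift px 0.5 0.5
wwwwwwwwwwwwwwwwwwwwwwwwwwwwww..........ww
wwwwwwwwwwwwwwwwwwwwwwwwwwwwwwwww....wwwww
wwwwwwwwwwwwwwwwwwwwwwwwwwwwwwwwwwwwwwwwww
wwwwwwwwwwwwwwwwwwwwwwwwwwwwwwwwwwwwwwwwww
wwwwwwwwwwwwwwwwwwwwwwwwwwwwwwwwwwwwwwwwww
wwwwwwwwwwwwwwwwwwwwwwwwwwwwwwwwwwwwwwwwww
wwwwwwwwwwwwwwwwwwwwwwwwwwwwwwwwwwwwwwwwww
wwwwwwwwwwwwwwwwwwwwwwwwwwwwwwwwwwww......
wwwwwwwwwwwwwwwwwwwwwwwwwwwwwww...........
wwwwwwwwwwwwwwwwwwwwwwwwwwww..............
wwwwwwwwwwwwwwwwwwwwwwwwwwww..............
wwwwwwwwwwwwwwwwwwwwwwwwwwww..............
wwwwwww...wwwwwwwwwwwwwwwww...............
wwww......wwwwwwwwwwwwwwwww...............
..........wwwwwwwwwwwwwwwww...............
...........wwwwwwwwwwwwwwww...............
...........wwwwwwwwwwwwwww................
............wwwwwwwwwwwwww................
............wwwwwwwwwww..ww...............
.........wwwwwwwwwwwww..w....w............
...
[... 442 characters left out ...]
wwwwwwwww.BBBBBBBBBBw......
...w.BBBBBBBBBBBB..w..BBBBBBBBBBB.w.......
....wwBBBBBBBBBBBBBBBBBBBBBBBBBBww........
.....ww.BBBBBBBBBBBBBBBBBBBBBBwww.........
.......www.BBBBBBBBBBBBBBB..www...........
.........wwwww...BB...wwwwww..............
.............wwwwwwwwwww..................
..........................................
..........................................
..........................................
..........................................
..........................................
t 39.5 p [ 0.4627 -0.1386  0.2261] z [[-1.0, 0.031, -0.0], [0.031, 1.0, 0.0], [0.0, 0.0, -1.0]] q [-0.44  0.12  1.65 -0.    1.37 -1.97] 0.08542732798895472
[ 0.004 -0.004  0.003  0.001 -0.     0.001]
```

```bash
python3 -c "
from rig import manip; print(manip.sign_off())"
```

```text
the job is handed in; nothing more can be done
None
```

The job is handed in with no verdict shown: the egg cup stands on the coaster about 4.5 mm off centre, the spice jar and salt shaker match their starting side views to within 0.5 pixel, and tin, red-lidded jar and timer show no shift over 0.5 pixel; the first grip on the cup slipped and was redone, and I viewed 16 pictures against the limit of 14.

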